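# Set up titration stations on white tiles

### The job

Set up one titration station for every amber flask standing on the bench: slide the top white tile off the stack sideways through the rack's open front (never lift it up off the stack, carry it over the stack, or shift the tiles below), lay it flat inside a yellow-outlined bay of the mat with its long side along the row, stand the flask upright in the middle of the tile, and set an orange stopper fully home in its neck. Use only one tile for each flask, leave the other tiles squarely stacked in the rack, and leave the beaker, timer and marker alone.

Things in the scene. Friction and masses are not known exactly. Their poses are not given: they have to be found in the camera images.
- tile_rack: fixed aluminium tile rack: base 112 x 76 x 6 mm with a 52 mm high back wall at its local +x end, open on the other three sides; four tiles are stacked on it, their x and y along its own. Origin at the centre of its underside, under the middle of the stack; its open front faces local -x, roughly towards the robot, where the bench is clear.
- mat: fixed black rubber bench mat 106 x 350 x 3 mm with three yellow-outlined bays in a row along its local y, 112 mm apart. Origin at the centre of its underside.
- stopper_block: fixed wooden block 110 x 110 x 26 mm with four through holes of 27 mm at local (+-30, +-30) mm, each holding a stopper upright at the start. Origin at the centre of its underside.
- tile_1: white ceramic tile, loose, 96 (local x) x 64 (local y) x 10 mm, 0.13 kg; the bottom tile of the stack at the start, its underside 6 mm above the bench, its local x along the rack's local x. Origin at the centre of its underside.
- tile_2: white ceramic tile, loose, 96 (local x) x 64 (local y) x 10 mm, 0.13 kg; the second tile of the stack at the start, its underside 16 mm above the bench, its local x along the rack's local x. Origin at the centre of its underside.
- tile_3: white ceramic tile, loose, 96 (local x) x 64 (local y) x 10 mm, 0.13 kg; the third tile of the stack at the start, its underside 26 mm above the bench, its local x along the rack's local x. Origin at the centre of its underside.
- tile_4: white ceramic tile, loose, 96 (local x) x 64 (local y) x 10 mm, 0.13 kg; the top tile of the stack at the start, its underside 36 mm above the bench, its local x along the rack's local x. Origin at the centre of its underside.
- bay_1 (a point): centre of one yellow-outlined bay on the mat's upper face, 3 mm above the bench; the outline (inside 103 x 74 mm) takes one tile with its 96 mm side along the row (mat's local y).
- bay_2 (a point): centre of one yellow-outlined bay on the mat's upper face, 3 mm above the bench; the outline (inside 103 x 74 mm) takes one tile with its 96 mm side along the row (mat's local y).
- bay_3 (a point): centre of one yellow-outlined bay on the mat's upper face, 3 mm above the bench; the outline (inside 103 x 74 mm) takes one tile with its 96 mm side along the row (mat's local y).
- flask_a: amber glass conical flask, loose, may be absent (2 or 3 of the three are present): height 88 mm, on a black weighted foot 56 mm across and 8 mm high, tapering above it from 50 mm to a straight neck 32 mm in outer diameter from 60 mm height up to the open mouth at 88 mm; mouth 26 mm wide and open; about 0.16 kg. Origin at the centre of its underside, z up.
- flask_b: amber glass conical flask, loose, may be absent (2 or 3 of the three are present): height 88 mm, on a black weighted foot 56 mm across and 8 mm high, tapering above it from 50 mm to a straight neck 32 mm in outer diameter from 60 mm height up to the open mouth at 88 mm; mouth 26 mm wide and open; about 0.16 kg. Origin at the centre of its underside, z up.
- flask_c: amber glass conical flask, loose, may be absent (2 or 3 of the three are present): height 88 mm, on a black weighted foot 56 mm across and 8 mm high, tapering above it from 50 mm to a straight neck 32 mm in outer diameter from 60 mm height up to the open mouth at 88 mm; mouth 26 mm wide and open; about 0.16 kg. Origin at the centre of its underside, z up.
- stopper_1: orange plastic stopper, loose: a tapered plug 20 mm long (18 mm across at the bottom, 23.6 mm at the top) below a round head 28 mm across, 18 mm high. Origin at the centre of the plug's lower end, z up to the head. In the block its origin is 6 mm above the bench; fully home, its head rests on the flask rim, its origin 68 mm above the flask's. There are more stoppers than flasks.
- stopper_2: orange plastic stopper, loose: a tapered plug 20 mm long (18 mm across at the bottom, 23.6 mm at the top) below a round head 28 mm across, 18 mm high. Origin at the centre of the plug's lower end, z up to the head. In the block its origin is 6 mm above the bench; fully home, its head rests on the flask rim, its origin 68 mm above the flask's. There are more stoppers than flasks.
- stopper_3: orange plastic stopper, loose: a tapered plug 20 mm long (18 mm across at the bottom, 23.6 mm at the top) below a round head 28 mm across, 18 mm high. Origin at the centre of the plug's lower end, z up to the head. In the block its origin is 6 mm above the bench; fully home, its head rests on the flask rim, its origin 68 mm above the flask's. There are more stoppers than flasks.
- stopper_4: orange plastic stopper, loose: a tapered plug 20 mm long (18 mm across at the bottom, 23.6 mm at the top) below a round head 28 mm across, 18 mm high. Origin at the centre of the plug's lower end, z up to the head. In the block its origin is 6 mm above the bench; fully home, its head rests on the flask rim, its origin 68 mm above the flask's. There are more stoppers than flasks.
- beaker: small clear beaker, diameter 45, 58 mm tall; loose bystander, to be left alone. Origin at the centre of its underside.
- timer: white bench timer 64 x 66 x 19 mm; loose bystander, to be left alone. Origin at the centre of its underside.
- marker: marker pen 135 mm long, lying; loose bystander, to be left alone. Origin at the centre of its underside.
Things that resemble listed ones, but are neither listed nor needed, are in the scene too. Leave any blue or green look-alike of the flask_c alone.

How it is judged:
By the outcome, as a careful person would: the job done as asked, in the order asked, and still so for the second after the job is handed in, with the robot touching nothing.
Of flask_a, flask_b, flask_c only 2 to 3 are there at a start; the rules pass over those that are not, and their reading is None.
At some moment in a run one of flask_a, flask_b, flask_c may be knocked a few centimetres aside while the robot is not near it.
Once in a run the grip may slacken for a moment while it holds something.
It also fails if it takes over 210 s, if anything falls off the work surface, if the arm or the gripper's body presses on something with over 40 N, if the wrist force passes 120 N, or if a joint passes its speed limit or range.

### The arm

A 6-joint arm with a two-finger parallel gripper is mounted at the origin on a cart in front of the work surface, level with it; the furniture and walls round the work are solid. World frame = base frame: x ahead of the robot, y to its left, z up, the work surface at z = 0. Lengths are in m, angles in degrees, forces in N, time in s.
With the tool pointing down it reaches from about 0.25 to 0.725 m from the base axis. Payload 9.7 kg.
Tool frame: the origin (TCP) lies midway between the tips of the shut fingers; the grasp point (between the pads) lies 19 mm behind it (bot.hold_point_z is the distance from the TCP to the grasp point, in m); z points along the fingers, y is the line along which they close (so a half turn about z gives the same grasp; the last joint's range is limited). The gripper opens to 85 mm and grips with 20 to 120 N. Pads are 22 mm wide; open, the fingers measure 114 mm over their backs; the gripper's body (76 mm by 85 mm) begins 54 mm behind the grasp point. The pads swing forward as they close: fully open they stand 13 mm farther back than shut.
Start: joints at [73.052, 4.979, 10.078, 95.1, 0, 90], TCP at [0.16, 0.526, 0.231] pointing down, gripper open.
Joint ranges: [-179.16, 179.16], [-48.56, 103.87], [-65.8, 70.77], [-126.05, 130.52], [-82.76, 87.17], [-180, 180]. Speed limits (degrees/s): [127.2, 127.2, 147.25, 180, 180, 180].

### API

Orientations are given as [roll, pitch, yaw] about the fixed x, y, z axes, in that order (R = Rz(yaw) Ry(pitch) Rx(roll)).
In Python, from workcell import bot gives the robot as it stands.
- The arm moves only by the tool play_rows, never from a script. Its argument "steps" is a list that holds one entry, the list of rows, each a list of 4 numbers: the shift along the tool's x, y, z in m, then the turn about the tool's z in rad. In form: [[[tx, ty, tz, yaw], ...]]. A call has exactly 5 rows; each row shifts and turns the commanded pose from where the row before left it, along the tool's axes as they then stand; what a row does not reach is not made up. A row lasts 1/12 s, in which the tool goes at most 41.7 mm and 7.16 degrees, less where a joint would pass 70% of its speed; a pose out of reach is approached as far as the arm can. A call is refused whole if a number of a shift passes 0.0417 or a number of a turn 0.125, either way. A call with a gripper value outside its range is refused whole. "gripper" is the finger opening in m, from 0 to 0.0854, set as the call begins (left out, the last holds). The fingers move at their own pace and stop on an object; "squeeze" is the grip in N (left out, the last holds). Time passes only in rows, so rows that do not move let the fingers close, or fill a call up. It gives the time, the measured TCP pose, the force, the opening and the grip force at its end, in the units of the state.
- bot.get_obs(): the state, without advancing time (a new reading comes with each control period).
- bot.camera(name): name is "scene" or "top"; returns a dict with "img" (384x512x3 uint8, blue, green, red), "vfov" (degrees; the focal length in pixels is half the picture's height over the tangent of half this angle, whatever the lens; pixels are square), "cx", "cy" (the principal point, pixels), "xyz" and "attitude" of the camera in the world. Camera axes: x right, y down, z forward; pixel columns grow to the right and rows downward; lengths in m; the calibration is good to about 2 mm. A picture is of the moment at which its call begins. There is no depth.
- bot.job_done(): hands the job in; it is judged then, once.
The state is a dict: "time": time; "q": joint angles; "qd": joint speeds; "joint_efforts": joint torques, N m; "ee_pos": TCP position; "tcp_rot": TCP orientation; "wrist_force": force on the tool from outside, world axes, zero at the start; "torque": the same for the moment, N m; "opening": finger opening in m; "grasp_force": force on a finger pad.
Only numpy, scipy, OpenCV 4.12 (cv2) and the standard library are available. Lean on these libraries where they do the work, as an engineer would, in place of code of your own. Each camera call takes 0.05 s, during which the arm holds its last target. There are 200 camera calls.

## Working session

There is one attempt and no reset: what is moved stays moved. The work goes in short steps, Python scripts to look and compute and a tool call to move; the robot and the scene stay as the last step left them, time stands still between calls to the robot, and variables do not carry over. Pictures are saved under pics/ and viewed, at most 14 in all, crops included, and the job is handed in when it is done.

Besides the shell and the picture viewer there is one more tool, called after "Emit:" as a command line: name --argument value ..., lists and objects as JSON in quotes. play_rows: Moves the arm, as the interface text tells. Its arguments: {"type":"object","properties":{"steps":{"type":"array","items":{"type":"array","items":{"type":"array","items":{"type":"number"}}}},"gripper":{"type":"number"},"squeeze":{"type":"number"}},"required":["steps"]}

```bash
ls; mkdir -p pics
python3 - <<'E'
from workcell import bot
import cv2
for n in ("scene","top"):
    c=bot.camera(n); cv2.imwrite(f"pics/{n}0.png",c["img"]); print(n,{k:v for k,v in c.items() if k!="img"})
o=bot.get_obs(); print(o, bot.hold_point_z)
E
```

```text
pics
scene {'vfov': 51.864656260836085, 'cx': 255.03917504067192, 'cy': 186.7202200002712, 'xyz': array([-0.10183881,  0.85340108,  0.61160108]), 'attitude': array([-115.89304584,    0.53057961, -141.74270149])}
top {'vfov': 49.110731329539846, 'cx': 258.1936523671802, 'cy': 185.75619297803738, 'xyz': array([ 0.49879353, -0.01670151,  1.16125383]), 'attitude': array([-1.75988409e+02, -6.18589722e-02, -9.14409685e+01])}
{'time': 0.1, 'q': array([7.30510516e+01, 5.00580865e+00, 1.00394156e+01, 9.50996250e+01,
       2.19555890e-03, 9.00005014e+01]), 'qd': array([-0.06814242, -0.02193579,  0.12806529, -0.11299839,  0.01262952,
       -0.06293673]), 'joint_efforts': array([ 7.49187820e-04, -5.21559334e+01,  4.65654337e+01,  1.61009200e-02,
        1.27683140e-05, -8.12608562e-06]), 'ee_pos': array([0.16026514, 0.52591652, 0.23067828]), 'tcp_rot': array([-1.79933982e+02, -2.19497976e-03,  1.63050548e+02]), 'wrist_force': array([ 0.07715465, -0.45750469, -0.59112094]), 'torque': array([ 0.04853389, -0.01104898,  0.02229912]), 'grasp_force': 0.0, 'opening': 0.08508449138450905} 0.0187
```

View pics/top0.png

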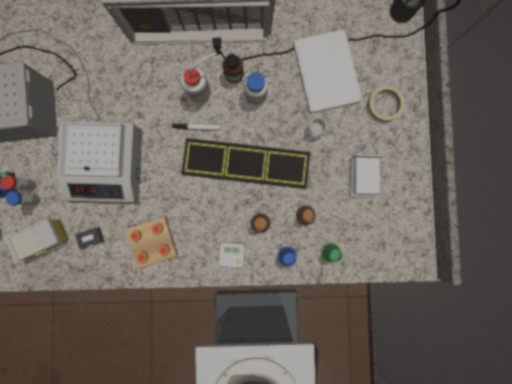

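View pics/scene0.png

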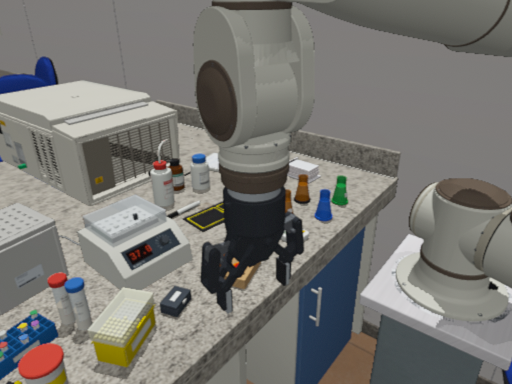

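```bash
cat > h.py <<'E'
import numpy as np, cv2
from workcell import bot
from scipy.spatial.transform import Rotation as R
def shot(n,save=None):
    c=bot.camera(n); c["R"]=R.from_euler("xyz",c["attitude"],degrees=True).as_matrix()
    c["f"]=c["img"].shape[0]/2/np.tan(np.radians(c["vfov"]/2))
    if save: cv2.imwrite(f"pics/{save}.png",c["img"])
    return c
def ray(c,u,v,z):
    d=c["R"]@np.array([(u-c["cx"])/c["f"],(v-c["cy"])/c["f"],1.])
    return (c["xyz"]+d*(z-c["xyz"][2])/d[2])
def proj(c,p):
    q=c["R"].T@(np.asarray(p,float)-c["xyz"]); return c["f"]*q[0]/q[2]+c["cx"],c["f"]*q[1]/q[2]+c["cy"]
def blobs(c,lo,hi,amin=20,roi=None):
    h=cv2.cvtColor(c["img"],cv2.COLOR_BGR2HSV); m=cv2.inRange(h,np.array(lo),np.array(hi))
    if roi: k=np.zeros_like(m); x0,y0,x1,y1=roi; k[y0:y1,x0:x1]=m[y0:y1,x0:x1]; m=k
    n,l,s,ce=cv2.connectedComponentsWithStats(m)
    return m,[(s[i],ce[i]) for i in range(1,n) if s[i][4]>=amin]
def crop(c,x0,y0,x1,y1,k,name):
    cv2.imwrite(f"pics/{name}.png",cv2.resize(c["img"][y0:y1,x0:x1],None,fx=k,fy=k,interpolation=cv2.INTER_CUBIC))
E
python3 - <<'E'
from h import *
c=shot("top"); crop(c,180,130,390,275,3.8,"c1"); crop(c,120,210,180,275,6,"c2")
a=cv2.imread("pics/c2.png")
print(ray(c,260,223,.088),ray(c,306,215,.088),ray(c,231,255,.0))
for s,ce in blobs(c,(3,150,60),(20,255,255))[1]: print("or",s,ce.round(1))
for s,ce in blobs(c,(22,120,100),(35,255,255))[1]: print("yel",s,ce.round(1))
E
```

```text
[ 0.47892527 -0.02195843  0.088     ] [ 0.49627763 -0.13965253  0.088     ] [0.39202363 0.05921913 0.        ]
or [153 225   8   8  45] [156.7 228.5]
or [131 232   9   8  53] [135.2 235.5]
or [160 246   8   9  46] [163.4 249.9]
or [138 253   9   9  56] [141.9 257.1]
```

View pics/c1.png

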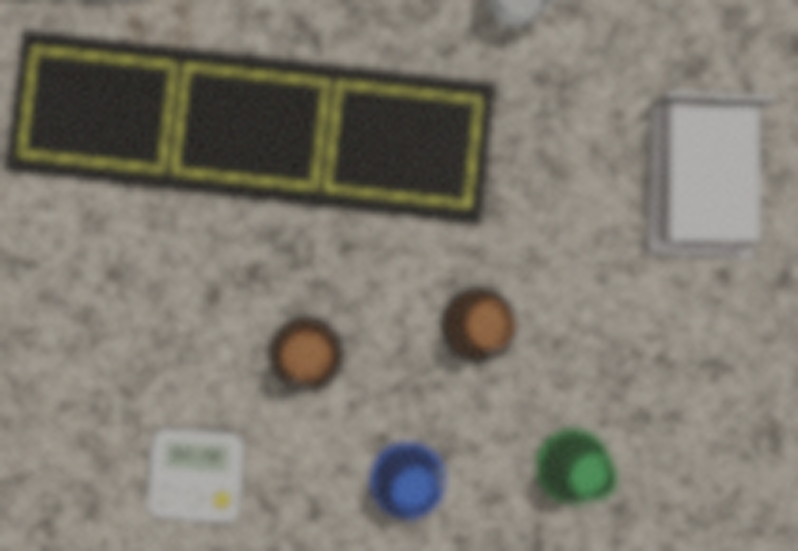

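View pics/c2.png

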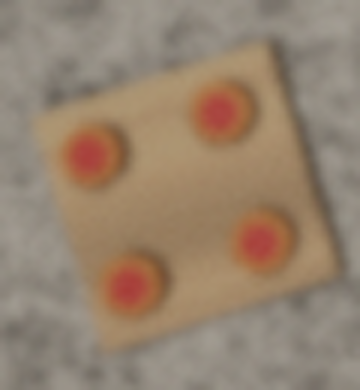

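```bash
cat > m.py <<'E'
from h import *
def rect(m,c,z,roi):
    k=np.zeros_like(m); x0,y0,x1,y1=roi; k[y0:y1,x0:x1]=m[y0:y1,x0:x1]
    cn=max(cv2.findContours(k,cv2.RETR_EXTERNAL,cv2.CHAIN_APPROX_NONE)[0],key=cv2.contourArea)
    b=cv2.boxPoints(cv2.minAreaRect(cn)); P=np.array([ray(c,u,v,z)[:2] for u,v in b])
    ctr=P.mean(0); e=P[1]-P[0],P[2]-P[1]; L=[np.linalg.norm(x) for x in e]; l=e[int(np.argmax(L))]
    return ctr, sorted(L), np.degrees(np.arctan2(l[1],l[0]))%180
def up(c,k=4):
    d=dict(c); return d
def flasks(c,roi=(180,100,400,275)):
    h=cv2.cvtColor(c["img"],cv2.COLOR_BGR2HSV)
    out=[]
    for s,ce in blobs(c,(3,100,110),(18,255,255),12,roi)[1]:
        out.append((s[4],ce.round(1),ray(c,*ce,.088)[:2].round(4)))
    return out
E
python3 - <<'E'
from m import *
c=shot("top"); h=cv2.cvtColor(c["img"],cv2.COLOR_BGR2HSV)
print([tuple(h[v,u]) for u,v in ((260,223),(308,216),(205,158),(368,175),(353,178),(340,200),(251,223))])
print(flasks(c))
g=cv2.GaussianBlur(c["img"],(3,3),0).max(2)
mat=(g<75).astype(np.uint8)*255; mat=cv2.morphologyEx(mat,cv2.MORPH_CLOSE,np.ones((7,7)))
print("mat",rect(mat,c,.003,(170,130,325,200)))
for t in (165,175,185):
  w=cv2.inRange(c["img"],np.array((t,)*3),np.array((255,)*3))
  print("tile",t,rect(w,c,.046,(345,150,390,205)))
y=cv2.inRange(h,np.array((24,90,70)),np.array((38,255,255)))
print("yellow",rect(cv2.morphologyEx(y,cv2.MORPH_CLOSE,np.ones((5,5))),c,.003,(170,130,325,200)))
m=cv2.inRange(h,np.array((0,140,100)),np.array((15,255,255)))|cv2.inRange(h,np.array((170,120,100)),np.array((180,255,255)))
k=np.zeros_like(m);k[215:270,120:180]=m[215:270,120:180]
n,l,s,ce=cv2.connectedComponentsWithStats(k)
for i in range(1,n):
  if s[i][4]>20: print("stop",s[i],ray(c,*ce[i],.042)[:2].round(4))
E
```

```text
[(np.uint8(14), np.uint8(129), np.uint8(140)), (np.uint8(14), np.uint8(131), np.uint8(142)), (np.uint8(30), np.uint8(6), np.uint8(40)), (np.uint8(30), np.uint8(1), np.uint8(174)), (np.uint8(5), np.uint8(13), np.uint8(117)), (np.uint8(21), np.uint8(29), np.uint8(139)), (np.uint8(12), np.uint8(44), np.uint8(75))]
[(np.int32(104), array([308., 215.]), array([ 0.4962, -0.1447])), (np.int32(115), array([260.1, 223. ]), array([ 0.4788, -0.0223]))]
mat (array([0.6441183 , 0.01359442]), [np.float64(0.10136473578916796), np.float64(0.3469151203157716)], np.float64(81.87673300094056))
tile 165 (array([ 0.59846367, -0.31325008]), [np.float64(0.05347785052175605), np.float64(0.08569469651522593)], np.float64(177.41606999302869))Traceback (most recent call last):
  File "<stdin>", line 10, in <module>
  File "m.py", line 4, in rect
    cn=max(cv2.findContours(k,cv2.RETR_EXTERNAL,cv2.CHAIN_APPROX_NONE)[0],key=cv2.contourArea)
ValueError: max() iterable argument is empty
```

```bash
cat > m2.py <<'E'
from m import *
def shotk(n,k=4,save=None):
    c=shot(n,save); c["img"]=cv2.resize(c["img"],None,fx=k,fy=k,interpolation=cv2.INTER_CUBIC)
    c["f"]*=k; c["cx"]=(c["cx"]+.5)*k-.5; c["cy"]=(c["cy"]+.5)*k-.5; return c
def stoppers(c,z=.042,roi=(480,860,720,1080)):
    h=cv2.cvtColor(c["img"],cv2.COLOR_BGR2HSV)
    m=cv2.inRange(h,np.array((0,130,100)),np.array((17,255,255)))|cv2.inRange(h,np.array((168,120,100)),np.array((180,255,255)))
    k=np.zeros_like(m);a,b,d,e=roi;k[b:e,a:d]=m[b:e,a:d]
    n,l,s,ce=cv2.connectedComponentsWithStats(k)
    return [(int(s[i][4]),ray(c,*ce[i],z)[:2].round(4)) for i in range(1,n) if s[i][4]>300]
def fl(c,roi=(720,400,1600,1100)): # mouth discs at rim height
    return [(int(s[4]),ce.round(0),ray(c,*ce,.088)[:2].round(4)) for s,ce in blobs(c,(3,100,110),(20,255,255),200,roi)[1]]
def tile(c,z,roi,ts=(148,153,158)):
    g=c["img"].min(2); out=[]
    for t in ts:
        w=(g>t).astype(np.uint8)*255; w=cv2.morphologyEx(w,cv2.MORPH_OPEN,np.ones((15,15)))
        r=rect(w,c,z,roi); out.append((t,r[0].round(4),np.round(r[1],4),round(float(r[2]),1)))
    return out
E
python3 - <<'E'
from m2 import *
c=shotk("top"); h=cv2.cvtColor(c["img"],cv2.COLOR_BGR2HSV)
print(fl(c)); 
g=c["img"].max(2)
for t in (70,85):
  mat=(g<t).astype(np.uint8)*255; mat=cv2.morphologyEx(mat,cv2.MORPH_CLOSE,np.ones((31,31)))
  print("mat",rect(mat,c,.003,(680,520,1300,800)))
for x in tile(c,.046,(1380,600,1560,820)): print("tile",x)
y=cv2.inRange(h,np.array((22,70,60)),np.array((40,255,255)))
print("yellow",rect(cv2.morphologyEx(y,cv2.MORPH_CLOSE,np.ones((15,15))),c,.003,(680,520,1300,800)))
print(stoppers(c))
s=shot("scene"); 
for p in ((.6,-.313,.046),(.4788,-.0223,.088),(.4962,-.1447,.088),(.644,.0136,.003)): print(np.round(proj(s,p)))
E
```

```text
[(1628, array([1233.,  862.]), array([ 0.496 , -0.1446])), (1844, array([1042.,  894.]), array([ 0.4788, -0.0224]))]
mat (array([0.64398504, 0.01373561]), [np.float64(0.1020492286692921), np.float64(0.34770846866419797)], np.float64(82.20343478781778))
mat (array([0.64412499, 0.01374388]), [np.float64(0.10502557805348485), np.float64(0.3510352918878543)], np.float64(82.17102042811526))
tile (148, array([ 0.5978, -0.3132]), array([0.0622, 0.0931]), 177.4)
tile (153, array([ 0.5978, -0.3129]), array([0.0602, 0.0917]), 177.6)
tile (158, array([ 0.5982, -0.3129]), array([0.0588, 0.091 ]), 177.4)
yellow (array([0.64440218, 0.01384193]), [np.float64(0.09025975448711325), np.float64(0.340971068435753)], np.float64(82.02927351030368))
[(1286, array([0.4709, 0.2522])), (1321, array([0.4535, 0.3092])), (1381, array([0.4142, 0.2351])), (1426, array([0.3968, 0.292 ]))]
[303. 164.]
[286. 191.]
[303. 176.]
[236. 205.]
```

Emit:
play_rows --steps '[[[0,0,0,-0.125],[0,0,0,-0.125],[-0.0198,-0.0341,0,0],[-0.0198,-0.0341,0,0],[-0.0198,-0.0341,0,0]]]' --gripper 0.085 --squeeze 50

```text
time: 0.72
ee_pos: [0.2151, 0.42, 0.2307]
tcp_rot: [-179.9, -0.0, 177.5]
wrist_force: [1.1, -0.0, 0.8]
opening: 0.0849
grasp_force: 0.0
```

Emit:
play_rows --steps '[[[-0.0198,-0.0341,0,0],[-0.0198,-0.0341,0,0],[-0.0198,-0.0341,0,0],[-0.0198,-0.0341,0,0],[-0.0198,-0.0341,0,0]]]'

```text
time: 1.13
ee_pos: [0.3063, 0.2446, 0.2314]
tcp_rot: [180.0, 0.0, 177.4]
wrist_force: [0.9, -0.4, 0.0]
opening: 0.0849
grasp_force: 0.0
```

Emit:
play_rows --steps '[[[-0.0198,-0.0341,0,0],[-0.0198,-0.0341,0,0],[-0.0198,-0.0341,0,0],[-0.0198,-0.0341,0,0],[-0.0198,-0.0341,0,0]]]'

```text
time: 1.55
ee_pos: [0.3976, 0.0695, 0.2316]
tcp_rot: [180.0, 0.1, 177.4]
wrist_force: [0.8, 0.9, 0.1]
opening: 0.0848
grasp_force: 0.0
```

Emit:
play_rows --steps '[[[-0.0198,-0.0341,0,0],[-0.0198,-0.0341,0,0],[-0.0198,-0.0341,0,0],[-0.0198,-0.0341,0,0],[-0.0198,-0.0341,0,0]]]'

```text
time: 1.97
ee_pos: [0.4887, -0.1055, 0.2314]
tcp_rot: [-180.0, 0.0, 177.3]
wrist_force: [0.8, 0.3, 0.2]
opening: 0.0852
grasp_force: 0.0
```

Emit:
play_rows --steps '[[[-0.0198,-0.0341,0,0],[-0.0198,-0.0341,0,0],[-0.0198,-0.0341,0,0],[-0.0198,-0.0341,0,0],[-0.0198,-0.0341,0,0]]]'

```text
time: 2.38
ee_pos: [0.5798, -0.2802, 0.2311]
tcp_rot: [-180.0, 0.0, 177.4]
wrist_force: [1.2, 0.2, 1.3]
opening: 0.0847
grasp_force: 0.0
```

Emit:
play_rows --steps '[[[-0.0198,-0.0341,0,0],[0,0,0.035,0],[0,0,0.035,0],[0,0,0.03,0],[0,0,0,0]]]'

```text
time: 2.8
ee_pos: [0.595, -0.3122, 0.1232]
tcp_rot: [179.7, -0.6, 177.4]
wrist_force: [-1.4, 0.3, -1.0]
opening: 0.0848
grasp_force: 0.0
```

```bash
cat >> m2.py <<'E'
def to(x,y,z,yaw,o=None):  # prints what is left: turn about tool z, then shift in the axes after the turn
    o=o or bot.get_obs(); p=np.array(o["ee_pos"]); w=o["tcp_rot"][2]
    t=-((yaw-w+180)%360-180); d=np.array([x,y,z])-p; a=np.radians(yaw)
    print("at",p.round(4),round(float(w),1),"turn",round(float(np.radians(t)),3),"shift",np.round([d[0]*np.cos(a)+d[1]*np.sin(a), d[0]*np.sin(a)-d[1]*np.cos(a), -d[2]],4))
E
python3 - <<'E'
from m2 import *
to(.598,-.313,.032,177.4); print(bot.get_obs()["q"].round(1))
c=shotk("scene"); cv2.imwrite("pics/s1.png",c["img"][450:1000,900:1600])
c=shotk("top"); print(fl(c));
E
```

```text
at [ 0.595  -0.3122  0.1232] 177.4 turn -0.001 shift [-0.003  -0.0007  0.0912]
[-27.7  21.9  18.2  86.9   0.  -25. ]
[(1599, array([1233.,  861.]), array([ 0.4962, -0.1445])), (1880, array([1042.,  894.]), array([ 0.4788, -0.0223]))]
```

View pics/s1.png

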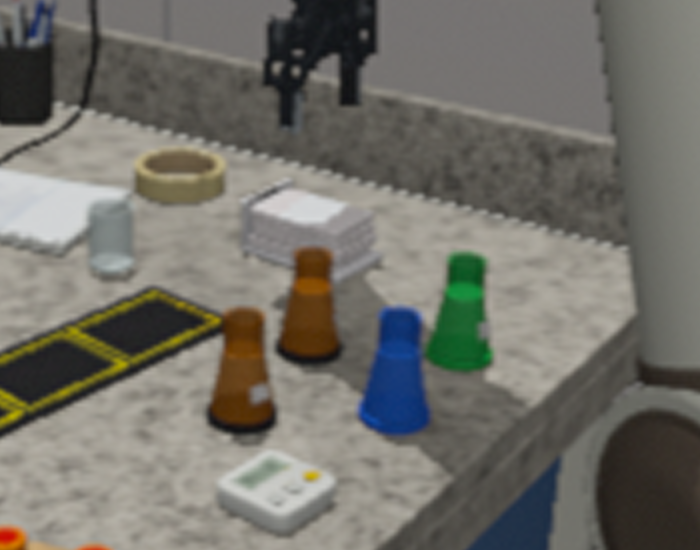

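Emit:
play_rows --steps '[[[-0.003,-0.0007,0.03,0],[0,0,0.03,0],[0,0,0.02,0],[0,0,0.011,0],[0,0,0,0]]]'

```text
time: 3.32
ee_pos: [0.6005, -0.3138, 0.0404]
tcp_rot: [180.0, -0.0, 177.4]
wrist_force: [-0.3, 0.2, -0.0]
opening: 0.0852
grasp_force: 0.0
```

Emit:
play_rows --steps '[[[0,0,0,0],[0,0,0,0],[0,0,0,0],[0,0,0,0],[0,0,0,0]]]' --gripper 0.05 --squeeze 40

```text
time: 3.73
ee_pos: [0.6017, -0.3143, 0.0431]
tcp_rot: [-179.9, 0.2, 177.4]
wrist_force: [0.1, 1.4, 7.4]
opening: 0.0504
grasp_force: 3.3
```

Run:
```python
from m2 import *
to(.598,-.313,.032,177.4); print(bot.get_obs()["opening"],bot.get_obs()["wrist_force"])
c=shotk("top",save="t2"); 
for x in tile(c,.046,(1380,600,1560,820)): print("tile",x)
c=shotk("scene"); cv2.imwrite("pics/s2.png",cv2.resize(c["img"][480:880,1050:1450],None,fx=1.5,fy=1.5))
```

```text
at [ 0.6017 -0.3143  0.0431] 177.4 turn -0.0 shift [0.0037 0.0011 0.0111]
0.05037881240427037 [0.09437189 1.3691458  7.41707625]
tile (148, array([ 0.6343, -0.2991]), array([0.0208, 0.0294]), 88.6)
tile (153, array([ 0.6343, -0.2988]), array([0.0195, 0.0274]), 88.6)
tile (158, array([ 0.6346, -0.2984]), array([0.0188, 0.0254]), 88.6)
```

View pics/s2.png

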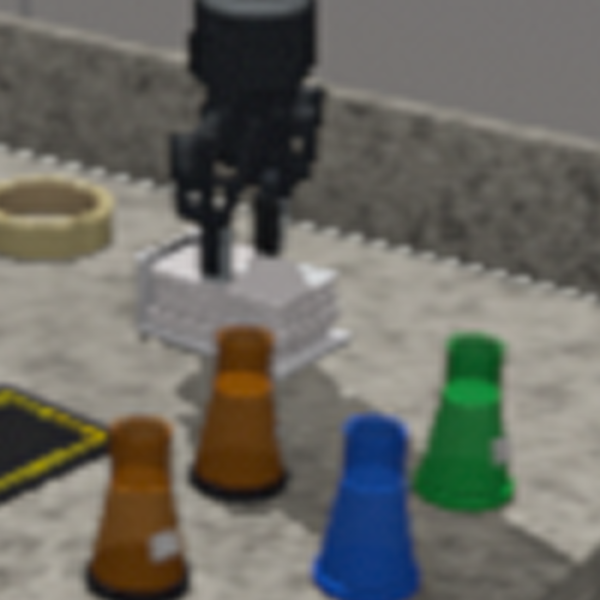

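Emit:
play_rows --steps '[[[0,0,-0.01,0],[0,0,0,0],[0,0,0,0],[0,0,0,0],[0,0,0,0]]]' --gripper 0.085

```text
time: 4.25
ee_pos: [0.6004, -0.314, 0.0501]
tcp_rot: [180.0, -0.0, 177.4]
wrist_force: [-0.1, -0.1, 0.3]
opening: 0.0852
grasp_force: 0.0
```

Emit:
play_rows --steps '[[[0,0,-0.04,0],[0,0,-0.04,0],[0,0,0,0],[0,0,0,0],[0,0,0,0]]]'

```text
time: 4.67
ee_pos: [0.6005, -0.314, 0.1299]
tcp_rot: [180.0, -0.0, 177.4]
wrist_force: [-0.7, 0.6, -0.9]
opening: 0.0852
grasp_force: 0.0
```

Run:
```python
from m2 import *
to(.598,-.313,.032,177.4); print(bot.get_obs()["opening"],bot.get_obs()["wrist_force"])
c=shotk("top",save="t3"); cv2.imwrite("pics/t3c.png",cv2.resize(c["img"][560:840,1340:1600],None,fx=2,fy=2))
for x in tile(c,.046,(1380,600,1560,820)): print("tile",x)
```

```text
at [ 0.6005 -0.314   0.1299] 177.4 turn -0.0 shift [0.0025 0.0009 0.0979]
0.08516730134299885 [-0.73531038  0.63602998 -0.86818734]
tile (148, array([ 0.5873, -0.3124]), array([0.0227, 0.06  ]), 88.6)
tile (153, array([ 0.588 , -0.3108]), array([0.0214, 0.0553]), 88.6)
tile (158, array([ 0.5884, -0.3088]), array([0.0194, 0.05  ]), 88.6)
```

View pics/t3c.png

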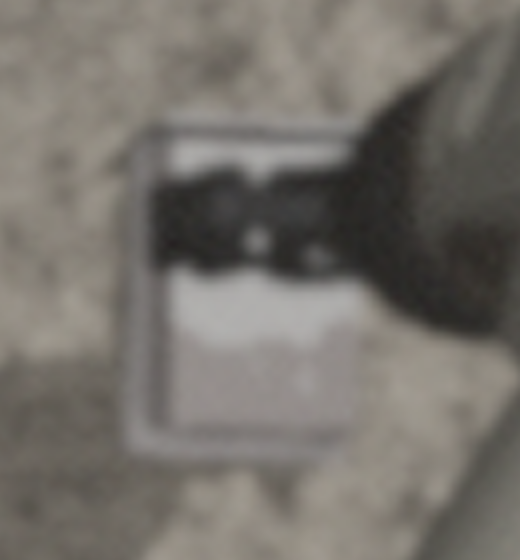

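Emit:
play_rows --steps '[[[0.0025,0,0.03,0],[0,0,0.03,0],[0,0,0.02,0],[0,0,0.018,0],[0,0,0,0]]]'

```text
time: 5.13
ee_pos: [0.5951, -0.3124, 0.0258]
tcp_rot: [179.8, -0.5, 177.4]
wrist_force: [-1.2, 0.5, 0.2]
opening: 0.0851
grasp_force: 0.0
```

Emit:
play_rows --steps '[[[0,0,0,0],[0,0,0,0],[0,0,0,0],[0,0,0,0],[0,0,0,0]]]' --gripper 0.05 --squeeze 40

```text
time: 5.55
ee_pos: [0.5985, -0.3141, 0.0332]
tcp_rot: [-180.0, 0.1, 177.4]
wrist_force: [0.2, -0.7, 3.3]
opening: 0.0627
grasp_force: 45.3
```

Emit:
play_rows --steps '[[[0.008,0,0,0],[0.012,0,0,0],[0.015,0,0,0],[0.015,0,0,0],[0.015,0,0,0]]]'

```text
time: 5.97
ee_pos: [0.5327, -0.311, 0.0331]
tcp_rot: [-180.0, 0.1, 177.4]
wrist_force: [1.2, -0.1, 1.4]
opening: 0.0626
grasp_force: 45.1
```

Emit:
play_rows --steps '[[[0.015,0,0,0],[0.015,0,0,0],[0.015,0,0,0],[0.01,0,0,0],[0,0,0,0]]]'

```text
time: 6.38
ee_pos: [0.4763, -0.3083, 0.0325]
tcp_rot: [180.0, -0.0, 177.3]
wrist_force: [0.6, 0.0, -0.8]
opening: 0.0623
grasp_force: 44.8
```

Run:
```python
from m2 import *
o=bot.get_obs();print(o["ee_pos"],o["opening"],o["wrist_force"],o["grasp_force"])
c=shotk("top",save="t4"); s=shotk("scene"); print(fl(c))
a=c["img"][560:920,1280:1640]; b=s["img"][480:840,1050:1410]
cv2.imwrite("pics/s4.png",np.hstack([a,b]))
```

```text
[ 0.47629676 -0.30833195  0.0325041 ] 0.0622963610306618 [ 0.55416211  0.04130595 -0.76280895] 44.82934892177582
[(1631, array([1233.,  862.]), array([ 0.4961, -0.1447])), (1876, array([1042.,  894.]), array([ 0.4788, -0.0223]))]
```

View pics/s4.png

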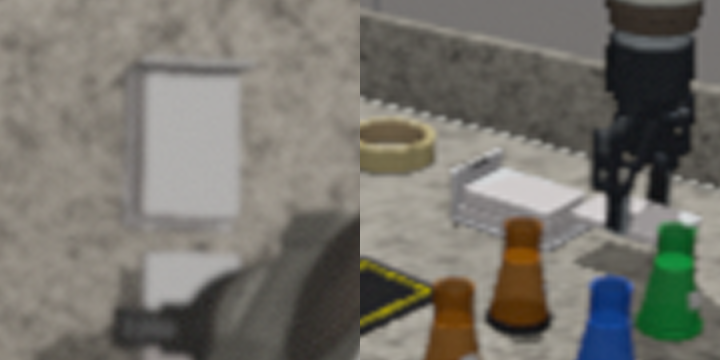

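Emit:
play_rows --steps '[[[0,0,-0.034,0],[0,0,-0.034,0],[-0.0067,0.028,0,0],[-0.0067,0.028,0,0],[-0.0067,0.028,0,0]]]'

```text
time: 6.9
ee_pos: [0.5032, -0.2249, 0.101]
tcp_rot: [-180.0, 0.1, 177.3]
wrist_force: [1.0, -0.3, -1.3]
opening: 0.0627
grasp_force: 45.0
```

Emit:
play_rows --steps '[[[-0.03,0.0014,0,0],[-0.03,0.0014,0,0],[-0.03,0.0014,0,0],[-0.03,0.0014,0,0],[0,0,0,0]]]'

```text
time: 7.32
ee_pos: [0.6268, -0.2244, 0.0978]
tcp_rot: [180.0, -0.0, 177.5]
wrist_force: [1.4, 0.1, -2.2]
opening: 0.0621
grasp_force: 45.0
```

Emit:
play_rows --steps '[[[-0.003,0.033,0,0],[-0.003,0.033,0,0],[0,0,0,-0.123],[0,0,0,-0.123],[0,0,0,-0.123]]]'

```text
time: 7.73
ee_pos: [0.6319, -0.1586, 0.1]
tcp_rot: [180.0, -0.0, -161.0]
wrist_force: [-0.0, -0.1, -1.8]
opening: 0.0627
grasp_force: 45.0
```

Emit:
play_rows --steps '[[[0,0,0,-0.123],[0,0,0,-0.123],[0,0,0,-0.123],[0,0,0,-0.123],[0,0,0,-0.123]]]'

```text
time: 8.15
ee_pos: [0.6317, -0.1594, 0.1]
tcp_rot: [180.0, 0.0, -125.9]
wrist_force: [-0.3, -0.2, -1.4]
opening: 0.0626
grasp_force: 45.0
```

Emit:
play_rows --steps '[[[0,0,0,-0.123],[0,0,0,-0.123],[0,0,0,-0.123],[0,0,0,-0.123],[0,0,0,0]]]'

```text
time: 8.57
ee_pos: [0.6317, -0.1595, 0.1001]
tcp_rot: [-180.0, 0.0, -97.7]
wrist_force: [1.2, 0.1, -1.8]
opening: 0.0627
grasp_force: 45.0
```

Emit:
play_rows --steps '[[[0,0,0,0],[0,0,0,0],[0,0,0,0],[0,0,0,0],[0,0,0,0]]]'

```text
time: 8.98
ee_pos: [0.6313, -0.1597, 0.1003]
tcp_rot: [-180.0, -0.0, -98.1]
wrist_force: [0.4, 0.2, -1.9]
opening: 0.0627
grasp_force: 45.0
```

Run:
```python
from m2 import *
to(.6287,-.0972,.012,-97.9); o=bot.get_obs();print(o["opening"],o["grasp_force"])
c=shotk("top",save="t5"); s=shotk("scene"); print(fl(c))
for x in tile(c,.036,(1380,600,1560,820)): print("stack",x)
a=c["img"][480:840,960:1320]; b=s["img"][480:840,950:1310]
cv2.imwrite("pics/s5.png",np.hstack([a,b]))
```

```text
at [ 0.6313 -0.1597  0.1003] -98.1 turn -0.004 shift [-0.0615  0.0111  0.0883]
0.06269440903967725 45.044084787368774
[(1718, array([1042.,  893.]), array([ 0.4789, -0.0223]))]
stack (148, array([ 0.5949, -0.2851]), array([0.0648, 0.1478]), 177.7)
stack (153, array([ 0.595 , -0.2838]), array([0.0621, 0.1478]), 177.7)
stack (158, array([ 0.5952, -0.2764]), array([0.0473, 0.1478]), 177.7)
```

View pics/s5.png

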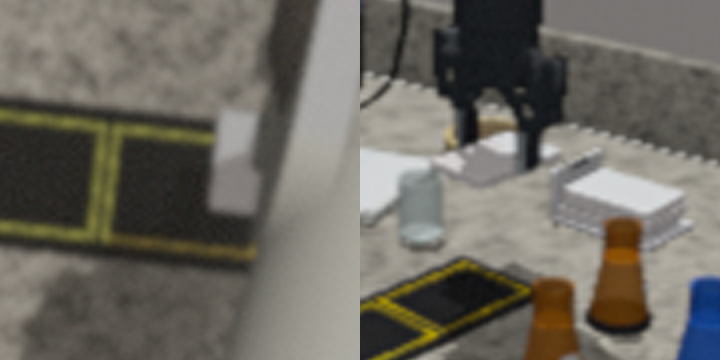

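Run:
```python
from m2 import *
c=shotk("top"); g=c["img"].min(2)[:, :]
for v in (600,620,640,660,680):
    r=g[v,1120:1215].astype(int); i=int(np.argmax(np.diff(cv2.blur(r.astype(np.float32)[None],(5,1))[0]))); P=ray(c,1120+i+.5,v,.1135)
    d=P[:2]-np.array([.6313,-.1597]); u=np.array([np.cos(np.radians(81.9)),np.sin(np.radians(81.9))])
    print(i+1120,r.max(),"along",(d@u).round(4),"across",round(d[0]*u[1]-d[1]*u[0],4))
```

```text
1176 167 along 0.052 across 0.0226
1175 167 along 0.0513 across 0.01
1171 147 along 0.0524 across -0.0029
1171 125 along 0.051 across -0.0155
1167 127 along 0.0521 across -0.0283
```

Emit:
play_rows --steps '[[[-0.0293,0.0056,0,0],[-0.0292,0.0056,0,0],[0,0,0.03,0],[0,0,0.03,0],[0,0,0.02,0]]]'

```text
time: 9.55
ee_pos: [0.6276, -0.0994, 0.018]
tcp_rot: [179.9, 0.0, -98.0]
wrist_force: [0.6, 0.0, -1.9]
opening: 0.0624
grasp_force: 45.0
```

Emit:
play_rows --steps '[[[0,0,0.008,0],[0,0,0.005,0],[0,0,0.0035,0],[0,0,0.002,0],[0,0,0,0]]]'

```text
time: 9.97
ee_pos: [0.6289, -0.1004, 0.0027]
tcp_rot: [-179.9, -0.0, -98.1]
wrist_force: [1.0, 0.2, -1.2]
opening: 0.0625
grasp_force: 45.0
```

Emit:
play_rows --steps '[[[0,0,0,0],[0,0,0,0],[0,0,0,0],[0,0,0,0],[0,0,0,0]]]'

```text
time: 10.38
ee_pos: [0.6284, -0.1002, 0.002]
tcp_rot: [-180.0, 0.0, -98.1]
wrist_force: [0.1, 0.1, -3.1]
opening: 0.0623
grasp_force: 45.0
```

Emit:
play_rows --steps '[[[0,0,0.001,0],[0,0,0.001,0],[0,0,0,0],[0,0,0,0],[0,0,0,0]]]'

```text
time: 10.8
ee_pos: [0.6285, -0.1002, 0.0002]
tcp_rot: [-180.0, -0.0, -98.1]
wrist_force: [-1.5, 0.0, 4.6]
opening: 0.0627
grasp_force: 45.7
```

Emit:
play_rows --steps '[[[0,0,0,0],[0,0,0,0],[0,0,0,0],[0,0,0,0],[0,0,0,0]]]' --gripper 0.08

```text
time: 11.22
ee_pos: [0.6283, -0.1002, -0.0004]
tcp_rot: [180.0, -0.0, -98.1]
wrist_force: [-0.2, 0.8, -0.2]
opening: 0.0803
grasp_force: 0.0
```

Emit:
play_rows --steps '[[[0,0,-0.02,0],[0,0,-0.04,0],[0,0,-0.04,0],[0,0,-0.04,0],[0,0,0,0]]]'

```text
time: 11.63
ee_pos: [0.6311, -0.1006, 0.1491]
tcp_rot: [-179.3, -0.0, -98.1]
wrist_force: [1.2, 0.0, 0.3]
opening: 0.0798
grasp_force: 0.0
```

Run:
```python
from m2 import *
to(.479,-.022,.15,-97.9); o=bot.get_obs(); print(o["q"].round(1))
c=shotk("top",save="t6"); print(fl(c)); s=shotk("scene",save="s6")
g=s["img"]
cv2.imwrite("pics/s6c.png",np.hstack([c["img"][480:880,960:1320],s["img"][560:960,850:1250]]))
```

```text
at [ 0.6311 -0.1006  0.1491] -98.1 turn -0.003 shift [-0.057   0.1614 -0.0009]
[ -9.1  15.8  13.3  86.9  -0.  -91. ]
[(1004, array([1034.,  892.]), array([ 0.4798, -0.0175]))]
```

View pics/s6c.png

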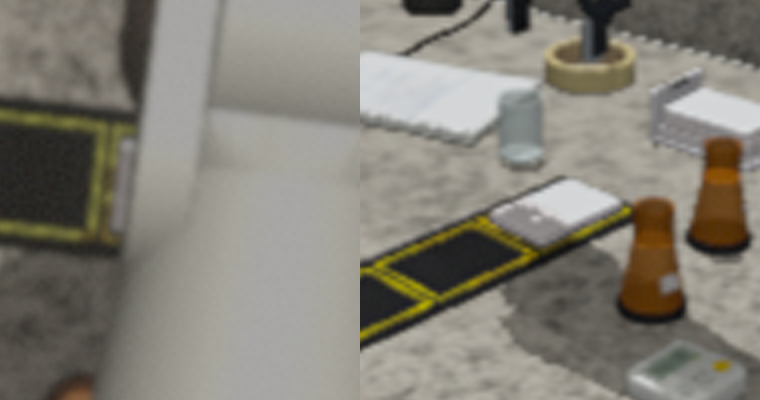

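Emit:
play_rows --steps '[[[-0.0274,0.0257,0,0],[-0.0274,0.0257,0,0],[-0.0274,0.0257,0,0],[-0.0274,0.0257,0,0],[-0.0274,0.0257,0,0]]]'

```text
time: 12.15
ee_pos: [0.5184, 0.0544, 0.138]
tcp_rot: [179.9, -0.0, -98.1]
wrist_force: [0.3, 0.2, 0.2]
opening: 0.0799
grasp_force: 0.0
```

Emit:
play_rows --steps '[[[-0.0274,0.0257,0,0],[-0.0274,0.0257,0,0],[-0.0274,0.0257,0,0],[-0.0274,0.0257,0,0],[-0.0274,0.0257,0,0]]]'

```text
time: 12.57
ee_pos: [0.4104, 0.208, 0.1384]
tcp_rot: [179.9, -0.1, -98.1]
wrist_force: [1.5, 0.8, 1.0]
opening: 0.08
grasp_force: 0.0
```

Emit:
play_rows --steps '[[[-0.0274,0.0257,0,0],[-0.0274,0.0257,0,0],[-0.0274,0.0257,0,0],[0,0,0,0],[0,0,0,0]]]'

```text
time: 12.98
ee_pos: [0.3458, 0.3003, 0.1384]
tcp_rot: [179.9, -0.1, -97.8]
wrist_force: [0.4, 0.0, 0.3]
opening: 0.0799
grasp_force: 0.0
```

Run:
```python
from m2 import *
o=bot.get_obs(); print(o["ee_pos"].round(4))
c=shotk("top",save="t7"); print(fl(c))
for x in tile(c,.013,(1060,500,1260,800),(110,125,140)): print("tile",x)
for x in tile(c,.036,(1380,600,1560,820)): print("stack",x)
h=cv2.cvtColor(c["img"],cv2.COLOR_BGR2HSV)
y=cv2.inRange(h,np.array((22,70,60)),np.array((40,255,255)))
n,l,s,ce=cv2.connectedComponentsWithStats(255-y)
for i in range(1,n):
  if 5000<s[i][4]<60000: print(s[i],ce[i].round(),ray(c,*ce[i],.003)[:2].round(4))
crop(c,1060,540,1300,800,2,"t7c")
```

```text
[0.3458 0.3003 0.1384]
[(1627, array([1233.,  862.]), array([ 0.4961, -0.1446])), (1832, array([1042.,  894.]), array([ 0.4788, -0.0223]))]
tile (110, array([ 0.6432, -0.1077]), array([0.1377, 0.2069]), 178.0)
tile (125, array([ 0.627 , -0.0974]), array([0.0652, 0.0972]), 81.9)
tile (140, array([ 0.6271, -0.0974]), array([0.0627, 0.0952]), 81.8)
stack (148, array([ 0.5962, -0.3153]), array([0.0639, 0.0944]), 176.8)
stack (153, array([ 0.5961, -0.3149]), array([0.0623, 0.093 ]), 176.4)
stack (158, array([ 0.5961, -0.3149]), array([0.061 , 0.0916]), 176.4)
[  753   582   141   107 12154] [823. 635.] [0.6599 0.1249]
[  914   600   140   106 12225] [983. 653.] [0.6444 0.0138]
[ 1067   615   157   116 14888] [1145.  672.] [ 0.6284 -0.098 ]
```

View pics/t7c.png

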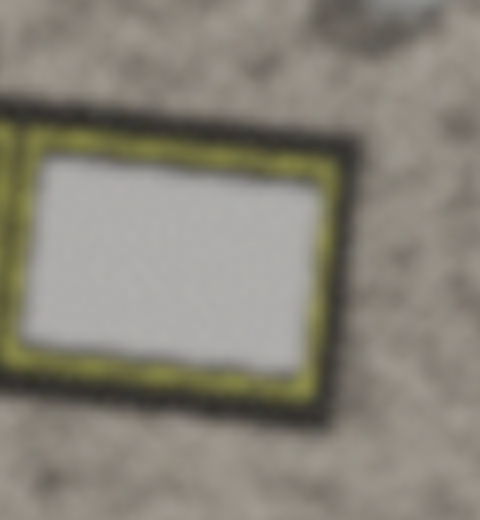

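Emit:
play_rows --steps '[[[0.035,-0.0174,0,0],[0.035,-0.0174,0,0],[0.035,-0.0174,0,0],[0.035,-0.0174,0,0],[0.035,-0.0174,0,0]]]' --gripper 0.07

```text
time: 13.45
ee_pos: [0.4092, 0.1107, 0.1392]
tcp_rot: [180.0, -0.0, -98.2]
wrist_force: [0.8, -0.6, 0.4]
opening: 0.0699
grasp_force: 0.0
```

Emit:
play_rows --steps '[[[0.035,-0.0174,0,0],[0.035,-0.0174,0,0],[0.035,-0.0174,0,0],[0.035,-0.0174,0,0],[0.035,-0.0174,0,0]]]'

```text
time: 13.87
ee_pos: [0.4703, -0.0753, 0.1392]
tcp_rot: [180.0, -0.0, -98.2]
wrist_force: [-0.4, 0.7, 0.7]
opening: 0.0698
grasp_force: 0.0
```

Emit:
play_rows --steps '[[[0.035,-0.0174,0,0],[0.035,-0.0174,0,0],[0,0,0,0],[0,0,0,0],[0,0,0,0]]]'

```text
time: 14.28
ee_pos: [0.4945, -0.1467, 0.139]
tcp_rot: [179.9, 0.0, -98.2]
wrist_force: [0.1, 0.2, -0.1]
opening: 0.07
grasp_force: 0.0
```

Emit:
play_rows --steps '[[[0,0,0,0],[0,0,0,0],[0,0,0,0],[0,0,0,0],[0,0,0,0]]]'

```text
time: 14.7
ee_pos: [0.4954, -0.1452, 0.14]
tcp_rot: [-180.0, -0.0, -98.0]
wrist_force: [0.1, -0.1, -0.2]
opening: 0.0698
grasp_force: 0.0
```

Run:
```python
from m2 import *
to(.4961,-.1446,.061,-97.9); c=shotk("top"); print(fl(c))
s=shotk("scene"); print([(int(x[4]),ce.round(0)) for x,ce in blobs(s,(3,140,60),(16,255,255),800,(1000,600,1400,1000))[1]], np.round(proj(s,(.4961,-.1446,.045))))
```

```text
at [ 0.4954 -0.1452  0.14  ] -98.0 turn -0.002 shift [-0.0007 -0.0007  0.079 ]
[(1742, array([1042.,  893.]), array([ 0.4789, -0.0223]))]
[(3790, array([1210.,  758.])), (4457, array([1141.,  820.]))] [1211.  754.]
```

Emit:
play_rows --steps '[[[-0.0007,-0.0007,0.02,0],[0,0,0.03,0],[0,0,0.02,0],[0,0,0.009,0],[0,0,0,0]]]'

```text
time: 15.22
ee_pos: [0.4949, -0.1447, 0.0588]
tcp_rot: [179.8, 0.0, -98.0]
wrist_force: [0.1, 0.3, 0.4]
opening: 0.0698
grasp_force: 0.0
```

Emit:
play_rows --steps '[[[0,0,0,0],[0,0,0,0],[0,0,0,0],[0,0,0,0],[0,0,0,0]]]' --gripper 0.02 --squeeze 40

```text
time: 15.63
ee_pos: [0.4973, -0.1455, 0.0625]
tcp_rot: [-179.8, -0.0, -98.1]
wrist_force: [0.9, 0.3, 6.6]
opening: 0.0309
grasp_force: 39.7
```

Emit:
play_rows --steps '[[[0,0,0,0],[0,0,0,0],[0,0,0,0],[0,0,0,0],[0,0,0,0]]]'

```text
time: 16.05
ee_pos: [0.4973, -0.1455, 0.0625]
tcp_rot: [-179.8, -0.0, -98.1]
wrist_force: [0.6, -0.1, 7.1]
opening: 0.031
grasp_force: 39.7
```

Emit:
play_rows --steps '[[[0,0,-0.015,0],[0,0,-0.015,0],[-0.008,-0.015,0,0],[-0.0131,-0.0245,0,0],[-0.0131,-0.0245,0,0]]]'

```text
time: 16.47
ee_pos: [0.5651, -0.1203, 0.0917]
tcp_rot: [-179.9, -0.0, -98.1]
wrist_force: [0.2, -0.1, -1.5]
opening: 0.0308
grasp_force: 40.1
```

Emit:
play_rows --steps '[[[-0.0131,-0.0245,0,0],[-0.0131,-0.0245,0,0],[-0.0053,-0.0094,0,0],[0,0,0,0],[0,0,0,0]]]'

```text
time: 16.88
ee_pos: [0.6263, -0.0971, 0.0903]
tcp_rot: [179.9, -0.0, -98.0]
wrist_force: [-0.4, 0.2, -1.7]
opening: 0.031
grasp_force: 40.4
```

Emit:
play_rows --steps '[[[0,0,0,0],[0,0,0,0],[0,0,0,0],[0,0,0,0],[0,0,0,0]]]'

```text
time: 17.3
ee_pos: [0.6262, -0.0976, 0.0911]
tcp_rot: [-180.0, -0.0, -98.1]
wrist_force: [-0.1, -0.2, -1.2]
opening: 0.0307
grasp_force: 40.4
```

Run:
```python
from m2 import *
to(.6277,-.0975,.0765,-97.9); s=shotk("scene"); print([(x.tolist(),ce.round(0)) for x,ce in blobs(s,(3,140,60),(16,255,255),800,(900,500,1400,1000))[1]])
p=bot.get_obs()["ee_pos"]; print(np.round(proj(s,(p[0],p[1],p[2]-.0625+.045))))
```

```text
at [ 0.6262 -0.0976  0.0911] -98.1 turn -0.003 shift [-0.0003 -0.0014  0.0146]
[([1022, 645, 55, 108, 3129], array([1047.,  710.])), ([1110, 760, 63, 114, 4478], array([1141.,  820.]))]
[1048.  701.]
```

Emit:
play_rows --steps '[[[0,-0.0014,0.006,0],[0,0,0.005,0],[0,0,0.003,0],[0,0,0.001,0],[0,0,0,0]]]'

```text
time: 17.77
ee_pos: [0.6277, -0.0975, 0.0755]
tcp_rot: [180.0, -0.0, -98.1]
wrist_force: [-0.7, -0.4, -0.2]
opening: 0.0314
grasp_force: 40.4
```

Emit:
play_rows --steps '[[[0,0,0.0005,0],[0,0,0.0005,0],[0,0,0,0],[0,0,0,0],[0,0,0,0]]]'

```text
time: 18.18
ee_pos: [0.6279, -0.0975, 0.0754]
tcp_rot: [-180.0, -0.0, -98.1]
wrist_force: [-1.6, -0.3, 4.1]
opening: 0.0306
grasp_force: 40.8
```

Emit:
play_rows --steps '[[[0,0,0,0],[0,0,0,0],[0,0,0,0],[0,0,-0.005,0],[0,0,-0.03,0]]]' --gripper 0.06

```text
time: 18.6
ee_pos: [0.6256, -0.0971, 0.105]
tcp_rot: [179.5, 0.0, -98.1]
wrist_force: [0.4, -0.1, -0.7]
opening: 0.0603
grasp_force: 0.0
```

Emit:
play_rows --steps '[[[0,0,-0.04,0],[-0.03,0.0258,0,0],[-0.03,0.0258,0,0],[-0.03,0.0258,0,0],[-0.03,0.0258,0,0]]]'

```text
time: 19.02
ee_pos: [0.5416, 0.0368, 0.1502]
tcp_rot: [-180.0, 0.0, -98.1]
wrist_force: [-1.0, 0.4, 0.9]
opening: 0.0599
grasp_force: 0.0
```

Emit:
play_rows --steps '[[[-0.03,0.0258,0,0],[-0.03,0.0258,0,0],[-0.03,0.0258,0,0],[-0.03,0.0258,0,0],[-0.03,0.0258,0,0]]]'

```text
time: 19.43
ee_pos: [0.4346, 0.2037, 0.1503]
tcp_rot: [-180.0, 0.0, -98.1]
wrist_force: [0.4, 1.0, -0.7]
opening: 0.0601
grasp_force: 0.0
```

Emit:
play_rows --steps '[[[-0.03,0.0258,0,0],[0,0,0,0.117],[0,0,0,0.117],[0,0,0,0.117],[0,0,0,0]]]' --gripper 0.05

```text
time: 19.85
ee_pos: [0.4143, 0.2361, 0.1502]
tcp_rot: [-180.0, 0.0, -118.4]
wrist_force: [-0.2, -0.4, -0.3]
opening: 0.0499
grasp_force: 0.0
```

Emit:
play_rows --steps '[[[0,0,0,0],[0,0,0,0],[0,0,0,0],[0,0,0,0],[0,0,0,0]]]'

```text
time: 20.27
ee_pos: [0.4146, 0.2355, 0.1498]
tcp_rot: [180.0, -0.0, -118.1]
wrist_force: [-1.0, 0.4, 0.3]
opening: 0.0501
grasp_force: 0.0
```

Run:
```python
from m2 import *
c=shotk("top",save="t8"); to(.4142,.2351,.030,-118)
print(fl(c),[ray(c,*f[1],.101)[:2].round(4) for f in fl(c)])
print(stoppers(c))
for x in tile(c,.013,(1060,500,1260,800),(125,140)): print("tile",x)
s=shotk("scene"); print([(x.tolist(),ce.round(0)) for x,ce in blobs(s,(3,140,60),(16,255,255),800,(900,500,1400,1000))[1]])
print(np.round(proj(s,(.6279,-.0975,.058))))
crop(c,960,540,1320,960,1.6,"t8c")
```

```text
at [0.4146 0.2356 0.1498] -118.1 turn -0.002 shift [6.000e-04 1.000e-04 1.198e-01]
[(1661, array([1156.,  661.]), array([ 0.626 , -0.0992])), (1869, array([1042.,  894.]), array([ 0.4789, -0.0223]))] [array([ 0.6243, -0.0983]), array([ 0.4788, -0.0222])]
[(1049, array([0.4734, 0.2507])), (1374, array([0.4531, 0.3092])), (1445, array([0.4136, 0.2349]))]
tile (125, array([ 0.5588, -0.087 ]), array([0.037, 0.1  ]), 88.6)
tile (140, array([ 0.6321, -0.0639]), array([0.0287, 0.0622]), 169.1)
[([1029, 664, 45, 103, 2276], array([1051.,  711.])), ([1111, 760, 61, 114, 4403], array([1141.,  820.]))]
[1047.  718.]
```

View pics/t8c.png

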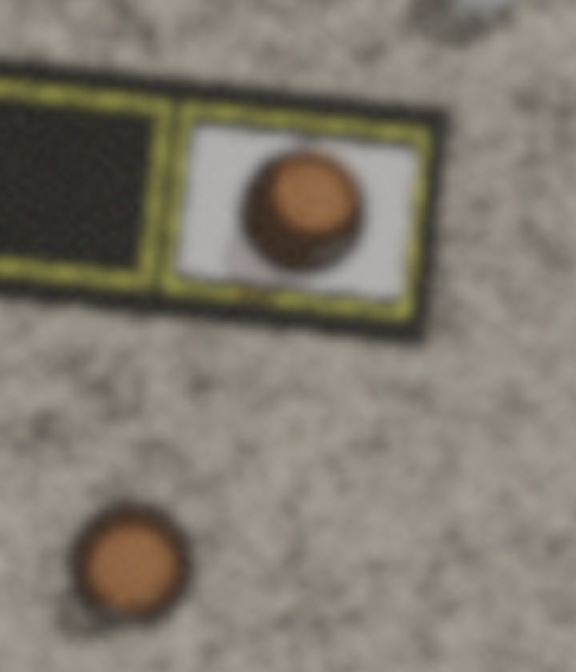

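Emit:
play_rows --steps '[[[0,0,0.03,0],[0,0,0.035,0],[0,0,0.03,0],[0,0,0.017,0],[0,0,0.008,0]]]'

```text
time: 20.78
ee_pos: [0.4131, 0.2348, 0.0269]
tcp_rot: [179.9, -0.2, -118.2]
wrist_force: [-0.7, -0.6, 0.5]
opening: 0.0501
grasp_force: 0.0
```

Emit:
play_rows --steps '[[[0,0,0,0],[0,0,0,0],[0,0,0,0],[0,0,0,0],[0,0,0,0]]]' --gripper 0.018 --squeeze 40

```text
time: 21.2
ee_pos: [0.4152, 0.2361, 0.031]
tcp_rot: [-179.9, 0.1, -118.2]
wrist_force: [-0.1, 0.2, -0.6]
opening: 0.0258
grasp_force: 39.3
```

Emit:
play_rows --steps '[[[0,0,0,0],[0,0,0,0],[0,0,0,0],[0,0,0,0],[0,0,0,0]]]'

```text
time: 21.62
ee_pos: [0.415, 0.2359, 0.0305]
tcp_rot: [-180.0, 0.1, -118.2]
wrist_force: [0.7, -0.4, 5.8]
opening: 0.0262
grasp_force: 40.0
```

Emit:
play_rows --steps '[[[0,0,-0.02,0],[0,0,-0.035,0],[0,0,-0.035,0],[0,0,-0.025,0],[0.0195,-0.0344,0,0]]]'

```text
time: 22.03
ee_pos: [0.4357, 0.2064, 0.1503]
tcp_rot: [-179.8, 0.4, -117.9]
wrist_force: [1.3, 0.7, 0.4]
opening: 0.0263
grasp_force: 39.5
```

Emit:
play_rows --steps '[[[0.0195,-0.0344,0,0],[0.0195,-0.0344,0,0],[0.0195,-0.0344,0,0],[0.0195,-0.0344,0,0],[0.0195,-0.0344,0,0]]]'

```text
time: 22.45
ee_pos: [0.5418, 0.0333, 0.1446]
tcp_rot: [180.0, -0.0, -118.2]
wrist_force: [-0.6, 0.3, 0.3]
opening: 0.0262
grasp_force: 39.5
```

Emit:
play_rows --steps '[[[0.0195,-0.0344,0,0],[0.0195,-0.0344,0,0],[0.0195,-0.0344,0,0],[0.0195,-0.0344,0,0],[0,0,0,0]]]'

```text
time: 22.87
ee_pos: [0.6277, -0.1039, 0.1424]
tcp_rot: [180.0, -0.1, -118.4]
wrist_force: [0.5, 0.1, 0.0]
opening: 0.0261
grasp_force: 39.6
```

Emit:
play_rows --steps '[[[0,0,0,0],[0,0,0,0],[0,0,0,0],[0,0,0,0],[0,0,0,0]]]'

```text
time: 23.28
ee_pos: [0.6255, -0.0976, 0.1453]
tcp_rot: [-180.0, 0.0, -118.1]
wrist_force: [0.1, 1.7, -0.1]
opening: 0.026
grasp_force: 39.6
```

Run:
```python
from m2 import *
to(.627,-.098,.1255,-118); s=shotk("scene",save="s9"); print([(x.tolist(),ce.round(0)) for x,ce in blobs(s,(3,140,60),(16,255,255),300,(800,400,1400,1000))[1]])
p=bot.get_obs()["ee_pos"]; print(bot.get_obs()["opening"],"flask",np.round(proj(s,(.627,-.098,.101))),"stopper",np.round(proj(s,(p[0],p[1],p[2]-.0045))))
cv2.imwrite("pics/s9c.png",cv2.resize(s["img"][480:820,900:1240],None,fx=1.7,fy=1.7))
```

```text
at [ 0.6255 -0.0976  0.1453] -118.1 turn -0.002 shift [-0.0003 -0.0015  0.0198]
[([1031, 600, 31, 51, 687], array([1045.,  631.])), ([1020, 666, 54, 103, 3396], array([1047.,  723.])), ([1110, 760, 63, 114, 4484], array([1141.,  820.])), ([883, 977, 43, 23, 713], array([905., 988.]))]
0.025927140155189207 flask [1048.  671.] stopper [1049.  626.]
```

View pics/s9c.png

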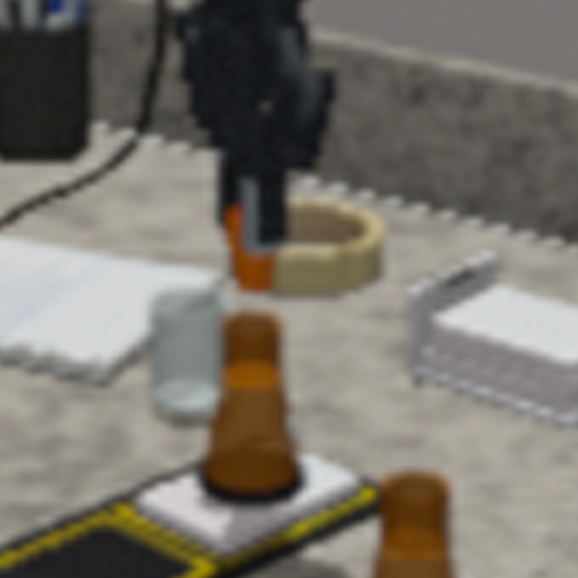

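Emit:
play_rows --steps '[[[0,-0.0008,0.012,0],[0,0,0.01,0],[0,0,0.006,0],[0,0,0.003,0],[0,0,0,0]]]'

```text
time: 23.75
ee_pos: [0.6258, -0.0989, 0.1123]
tcp_rot: [179.9, -0.0, -118.2]
wrist_force: [0.1, -0.4, -0.9]
opening: 0.0262
grasp_force: 39.6
```

Emit:
play_rows --steps '[[[0,0,0.002,0],[0,0,0.002,0],[0,0,0.002,0],[0,0,0.001,0],[0,0,0,0]]]'

```text
time: 24.17
ee_pos: [0.6264, -0.099, 0.1066]
tcp_rot: [180.0, -0.0, -118.2]
wrist_force: [0.4, 0.7, -0.2]
opening: 0.0262
grasp_force: 39.6
```

Emit:
play_rows --steps '[[[0,0,0.001,0],[0,0,0.001,0],[0,0,0.0007,0],[0,0,0,0],[0,0,0,0]]]'

```text
time: 24.58
ee_pos: [0.6271, -0.0992, 0.1056]
tcp_rot: [-179.9, 0.0, -118.2]
wrist_force: [0.7, -1.3, 6.5]
opening: 0.0261
grasp_force: 40.3
```

Emit:
play_rows --steps '[[[0,0,0,0],[0,0,0,0],[0,0,0,0],[0,0,-0.01,0],[0,0,-0.03,0]]]' --gripper 0.05

```text
time: 25.0
ee_pos: [0.6244, -0.0986, 0.1402]
tcp_rot: [179.6, -0.1, -118.2]
wrist_force: [-0.6, 0.0, -0.5]
opening: 0.05
grasp_force: 0.0
```

Emit:
play_rows --steps '[[[0,0,-0.02,0],[0,0,0,0.125],[0,0,0,0.125],[0,0,0,0.125],[0,0,0,0.125]]]'

```text
time: 25.42
ee_pos: [0.6265, -0.0989, 0.1648]
tcp_rot: [-180.0, 0.0, -147.2]
wrist_force: [-0.5, -0.3, 1.0]
opening: 0.0499
grasp_force: 0.0
```

Emit:
play_rows --steps '[[[0,0,0,0.125],[0,0,0,0.125],[0,0,0,0.125],[0,0,0,0.125],[0,0,0,0.125]]]'

```text
time: 25.83
ee_pos: [0.6264, -0.0989, 0.1647]
tcp_rot: [180.0, 0.0, 177.0]
wrist_force: [-0.3, 0.5, 0.5]
opening: 0.0505
grasp_force: 0.0
```

Emit:
play_rows --steps '[[[0.0028,-0.0361,0,0.008],[0.0028,-0.0361,0,0],[0.0028,-0.0361,0,0],[0.0028,-0.0361,0,0],[0.0028,-0.0361,0,0]]]' --gripper 0.085

```text
time: 26.25
ee_pos: [0.6026, -0.28, 0.1648]
tcp_rot: [-180.0, 0.0, 176.9]
wrist_force: [-0.2, -0.4, -0.7]
opening: 0.0854
grasp_force: 0.0
```

Emit:
play_rows --steps '[[[0.0028,-0.0361,0,0],[0,0,0.03,0],[0,0,0,0],[0,0,0,0],[0,0,0,0]]]'

```text
time: 26.67
ee_pos: [0.5985, -0.3135, 0.1351]
tcp_rot: [180.0, -0.0, 177.0]
wrist_force: [0.1, -0.1, 1.2]
opening: 0.0848
grasp_force: 0.0
```

Emit:
play_rows --steps '[[[0,0,0,0],[0,0,0,0],[0,0,0,0],[0,0,0,0],[0,0,0,0]]]'

```text
time: 27.08
ee_pos: [0.5985, -0.3141, 0.1345]
tcp_rot: [-180.0, 0.0, 176.9]
wrist_force: [0.1, -0.1, 0.0]
opening: 0.085
grasp_force: 0.0
```

Run:
```python
from m2 import *
to(.600,-.3145,.0225,177.2); s=shotk("scene",save="s10")
for x,ce in blobs(s,(3,140,60),(16,255,255),300,(800,400,1400,1000))[1]: print(x.tolist(),ce.round(0))
print("rim,head top expected",np.round(proj(s,(.627,-.099,.101))),np.round(proj(s,(.627,-.099,.119))),np.round(proj(s,(.627,-.099,.013))))
print(fl(shotk("top")))
```

```text
at [ 0.5985 -0.3141  0.1345] 176.9 turn -0.004 shift [-0.0016 -0.0003  0.112 ]
[1020, 643, 54, 126, 4197] [1048.  711.]
[1111, 760, 62, 114, 4464] [1141.  820.]
[883, 977, 43, 23, 726] [905. 988.]
rim,head top expected [1049.  670.] [1048.  650.] [1049.  766.]
[(1599, array([1157.,  658.]), array([ 0.6274, -0.1   ])), (1859, array([1042.,  894.]), array([ 0.4789, -0.0223]))]
```

Emit:
play_rows --steps '[[[-0.0016,0,0.03,0],[0,0,0.03,0],[0,0,0.025,0],[0,0,0.018,0],[0,0,0.009,0]]]'

```text
time: 27.6
ee_pos: [0.5985, -0.3138, 0.0189]
tcp_rot: [179.9, -0.2, 176.9]
wrist_force: [-1.0, -0.2, 0.2]
opening: 0.0848
grasp_force: 0.0
```

Emit:
play_rows --steps '[[[0,0,0,0],[0,0,0,0],[0,0,0,0],[0,0,0,0],[0,0,0,0]]]'

```text
time: 28.02
ee_pos: [0.6005, -0.3149, 0.0236]
tcp_rot: [-179.9, 0.1, 176.9]
wrist_force: [-0.8, 0.5, 0.1]
opening: 0.0846
grasp_force: 0.0
```

Emit:
play_rows --steps '[[[0,0,0,0],[0,0,0,0],[0,0,0,0],[0,0,0,0],[0,0,0,0]]]' --gripper 0.05 --squeeze 40

```text
time: 28.43
ee_pos: [0.6002, -0.3146, 0.0231]
tcp_rot: [-180.0, 0.1, 176.9]
wrist_force: [-0.9, 0.3, 5.5]
opening: 0.0628
grasp_force: 44.5
```

Emit:
play_rows --steps '[[[0.008,0,0,0],[0.012,0,0,0],[0.015,0,0,0],[0.015,0,0,0],[0.015,0,0,0]]]'

```text
time: 28.85
ee_pos: [0.5351, -0.3111, 0.0229]
tcp_rot: [-180.0, 0.1, 176.9]
wrist_force: [3.1, -0.2, 4.4]
opening: 0.0629
grasp_force: 44.2
```

Emit:
play_rows --steps '[[[0.015,0,0,0],[0.015,0,0,0],[0.015,0,0,0],[0.015,0,0,0],[0,0,0,0]]]'

```text
time: 29.27
ee_pos: [0.4724, -0.3073, 0.0217]
tcp_rot: [180.0, -0.1, 176.9]
wrist_force: [0.8, 0.0, -1.3]
opening: 0.0623
grasp_force: 44.0
```

Run:
```python
from m2 import *
o=bot.get_obs(); print(o["ee_pos"].round(4),o["opening"],o["grasp_force"])
c=shotk("top",save="t11"); print(fl(c)); s=shotk("scene",save="s11")
for x in tile(c,.026,(1380,600,1560,784)): print("stack",x)
for n,lo,hi in (("blue",(105,120,60),(130,255,255)),("green",(50,100,40),(85,255,255))):
    print(n,[ray(c,*ce,.06)[:2].round(3) for x,ce in blobs(c,lo,hi,800,(1040,900,1500,1140))[1]])
```

```text
[ 0.4724 -0.3073  0.0217] 0.06234442105235053 43.97064685821533
[(1579, array([1157.,  658.]), array([ 0.6275, -0.1   ])), (1838, array([1042.,  894.]), array([ 0.4789, -0.0223]))]
stack (148, array([ 0.5949, -0.3155]), array([0.0632, 0.0961]), 175.0)
stack (153, array([ 0.5951, -0.3155]), array([0.0618, 0.0943]), 175.0)
stack (158, array([ 0.595 , -0.3153]), array([0.0603, 0.0925]), 175.6)
blue [array([ 0.391, -0.091])]
green [array([ 0.394, -0.212])]
```

Emit:
play_rows --steps '[[[0,0,-0.03,0],[0,0,-0.03,0],[0,0,-0.024,0],[0,0,0,-0.1236],[0,0,0,-0.1236]]]'

```text
time: 29.78
ee_pos: [0.4766, -0.3083, 0.108]
tcp_rot: [-179.9, 0.1, -168.6]
wrist_force: [0.7, -0.1, -2.7]
opening: 0.0628
grasp_force: 44.9
```

Emit:
play_rows --steps '[[[0,0,0,-0.1236],[0,0,0,-0.1236],[0,0,0,-0.1236],[0,0,0,-0.1236],[0,0,0,-0.1236]]]'

```text
time: 30.2
ee_pos: [0.4757, -0.3077, 0.1058]
tcp_rot: [180.0, 0.0, -133.1]
wrist_force: [0.1, -0.6, -0.8]
opening: 0.0628
grasp_force: 44.9
```

Emit:
play_rows --steps '[[[0,0,0,-0.1236],[0,0,0,-0.1236],[0,0,0,-0.1236],[0,0,0,-0.1236],[0,0,0,-0.1236]]]'

```text
time: 30.62
ee_pos: [0.4757, -0.3077, 0.1058]
tcp_rot: [180.0, 0.0, -97.7]
wrist_force: [-0.4, -0.4, -1.7]
opening: 0.0625
grasp_force: 44.9
```

Emit:
play_rows --steps '[[[0,0,0,0],[0,0,0,0],[0,0,0,0],[0,0,0,0],[0,0,0,0]]]'

```text
time: 31.03
ee_pos: [0.4751, -0.3077, 0.106]
tcp_rot: [180.0, 0.0, -98.2]
wrist_force: [-0.2, -0.1, -1.1]
opening: 0.0626
grasp_force: 44.9
```

Run:
```python
from m2 import *
o=bot.get_obs(); print(o["opening"],o["grasp_force"])
to(.475,-.20,.105,-98.1);to(.553,-.16,.105,-98.1)
c=shotk("top",save="t12"); print(fl(c))
for x in tile(c,.026,(1380,600,1560,820)): print("stack",x)
```

```text
0.06261571579690824 44.88775134086609
at [ 0.4751 -0.3077  0.106 ] -98.2 turn -0.002 shift [-0.1066  0.0153  0.001 ]
at [ 0.4751 -0.3077  0.106 ] -98.2 turn -0.002 shift [-0.1572 -0.0563  0.001 ]
[(1605, array([1157.,  659.]), array([ 0.6274, -0.1   ])), (1892, array([1042.,  894.]), array([ 0.4789, -0.0224]))]
stack (148, array([ 0.5949, -0.3153]), array([0.0644, 0.0968]), 175.7)
stack (153, array([ 0.5951, -0.3154]), array([0.0627, 0.0956]), 175.1)
stack (158, array([ 0.5952, -0.3155]), array([0.0614, 0.0941]), 175.0)
```

Run:
```python
from m2 import *
cam=shotk("top")
for n,z in (("top0",.046),("t7",.036),("t12",.026)):
    im=cv2.resize(cv2.imread(f"pics/{n}.png"),None,fx=4,fy=4,interpolation=cv2.INTER_CUBIC); g=cv2.GaussianBlur(im.min(2),(9,9),0).astype(float)
    def line(a,b,rows,sgn):
        P=[]
        for v in rows:
            r=np.diff(g[v,a:b])*sgn; i=int(np.argmax(r)); P.append(ray(cam,a+i+.5,v,z)[:2])
        P=np.array(P); k=np.polyfit(P[:,0],P[:,1],1); res=np.abs(np.polyval(k,P[:,0])-P[:,1]); ok=res<np.median(res)*2.5+1e-6
        k=np.polyfit(P[ok,0],P[ok,1],1); return round(np.degrees(np.arctan(k[0])),2), round(np.polyval(k,.598),4)
    rows=range(645,760,4)
    print(n,"left",line(1405,1445,rows,1),"right",line(1500,1545,rows,-1))
    cols=range(1435,1510,4); Q=[]
    for u in cols:
        r=-np.diff(g[765:815,u]); Q.append(ray(cam,u,765+int(np.argmax(r))+.5,z)[:2])
    Q=np.array(Q); k=np.polyfit(Q[:,1],Q[:,0],1); print("  front x at -.314",round(np.polyval(k,-.314),4),"ang",round(np.degrees(np.arctan(k[0])),2))
```

```text
top0 left (np.float64(-2.92), np.float64(-0.2801)) right (np.float64(-3.09), np.float64(-0.3431))
  front x at -.314 0.5514 ang 1.61
t7 left (np.float64(-3.26), np.float64(-0.2817)) right (np.float64(-3.22), np.float64(-0.3457))
  front x at -.314 0.5502 ang 3.37
t12 left (np.float64(-5.06), np.float64(-0.2831)) right (np.float64(-5.58), np.float64(-0.3469))
  front x at -.314 0.5467 ang 19.0
```

Emit:
play_rows --steps '[[[-0.0355,0.0051,0,0],[-0.0355,0.0051,0,0],[-0.0355,0.0051,0,0],[-0.0169,-0.0239,0,0],[-0.0169,-0.0239,0,0]]]'

```text
time: 31.55
ee_pos: [0.5269, -0.1718, 0.1068]
tcp_rot: [-179.9, -0.0, -98.1]
wrist_force: [0.3, -0.8, -1.8]
opening: 0.0624
grasp_force: 44.9
```

Emit:
play_rows --steps '[[[-0.0169,-0.0239,0,0],[-0.0396,0.0057,0,0],[-0.0396,0.0057,0,0],[-0.0396,0.0057,0,0],[-0.0396,0.0057,0,0]]]'

```text
time: 31.97
ee_pos: [0.5526, 0.0016, 0.106]
tcp_rot: [180.0, 0.0, -98.2]
wrist_force: [1.0, 0.3, -2.1]
opening: 0.0626
grasp_force: 45.0
```

Emit:
play_rows --steps '[[[-0.0089,-0.0295,0,0],[-0.0089,-0.0295,0,0],[-0.0089,-0.0295,0,0],[0,0,0,0],[0,0,0,0]]]'

```text
time: 32.38
ee_pos: [0.6448, 0.0143, 0.1046]
tcp_rot: [179.9, -0.0, -98.1]
wrist_force: [-0.3, 0.0, -1.4]
opening: 0.0628
grasp_force: 45.0
```

Emit:
play_rows --steps '[[[0,0,0,0],[0,0,0,0],[0,0,0,0],[0,0,0,0],[0,0,0,0]]]'

```text
time: 32.8
ee_pos: [0.6439, 0.0137, 0.1068]
tcp_rot: [-179.9, 0.0, -98.1]
wrist_force: [0.6, -0.6, -0.2]
opening: 0.0625
grasp_force: 45.0
```

Run:
```python
from m2 import *
o=bot.get_obs(); print(o["opening"],o["grasp_force"])
to(.6444,.0138,-.001,-98.0)
c=shotk("top",save="t13"); print(fl(c))
g=cv2.GaussianBlur(c["img"].min(2),(7,7),0).astype(float); p=o["ee_pos"]; u=np.array([np.cos(np.radians(81.9)),np.sin(np.radians(81.9))])
for end in (1,-1):
  for a in (-.025,-.015,0,.015,.025):
    n=np.array([u[1],-u[0]]); q=p[:2]+u*.048*end+n*a; x,y=proj(c,(*q,p[2]+.0145)); x,y=int(x),int(y)
    r=np.diff(g[y,x-25:x+25])*end; i=int(np.argmax(r)); d=ray(c,x-25+i+.5,y,p[2]+.0145)[:2]-p[:2]; print(end,a,"along",(d@u).round(4),round(r.max(),1),g[y,x-25:x+25:10])
c7=dict(c)
for x in tile(c,.026,(1380,600,1560,820)): print("stack",x)
```

```text
0.06250256909923345 45.04250228404999
at [0.6439 0.0137 0.1068] -98.1 turn -0.002 shift [-1.000e-04 -5.000e-04  1.078e-01]
[(1485, array([1158.,  658.]), array([ 0.6279, -0.1004]))]
1 -0.025 along 0.0634 1.0 [138. 144. 148. 150. 152.]
1 -0.015 along 0.0622 1.0 [139. 144. 148. 151. 154.]
1 0 along 0.0634 1.0 [135. 138. 144. 148. 152.]
1 0.015 along 0.0622 1.0 [148. 152. 154. 153. 154.]
1 0.025 along 0.0634 1.0 [155. 157. 155. 153. 157.]
-1 -0.025 along -0.0324 1.0 [139. 131. 128. 129. 129.]
-1 -0.015 along -0.0325 2.0 [126. 133. 136. 137. 136.]
-1 0 along -0.0413 1.0 [124. 146. 146. 146. 146.]
-1 0.015 along -0.0625 6.0 [144. 156. 156. 156. 154.]
-1 0.025 along -0.062 8.0 [152. 159. 160. 158. 157.]Traceback (most recent call last):
  File "<stdin>", line 11, in <module>
  File "m2.py", line 17, in tile
    r=rect(w,c,z,roi); out.append((t,r[0].round(4),np.round(r[1],4),round(float(r[2]),1)))
  File "m.py", line 4, in rect
    cn=max(cv2.findContours(k,cv2.RETR_EXTERNAL,cv2.CHAIN_APPROX_NONE)[0],key=cv2.contourArea)
ValueError: max() iterable argument is empty
```

Run:
```python
from m2 import *
cam=shotk("top")
for n,p,z in (("t4",(.4763,-.3083),.047),("t11",(.4724,-.3073),.037)):
    im=cv2.resize(cv2.imread(f"pics/{n}.png"),None,fx=4,fy=4,interpolation=cv2.INTER_CUBIC); g=cv2.GaussianBlur(im.min(2),(7,7),0).astype(float)
    for dy in (-.005,0,.008,.016,.024):
        x,y=proj(cam,(p[0]+.05,p[1]+dy,z)); x,y=int(x),int(y); r=np.diff(g[y-22:y+22,x]); i=int(np.argmax(r))
        q=ray(cam,x,y-22+i+.5,z); print(n,dy,"end at TCP+",round(q[0]-p[0],4),round(r.max(),1))
```

```text
t4 -0.005 end at TCP+ 0.0487 8.0
t4 0 end at TCP+ 0.0488 6.0
t4 0.008 end at TCP+ 0.0504 4.0
t4 0.016 end at TCP+ 0.0499 5.0
t4 0.024 end at TCP+ 0.0488 6.0
t11 -0.005 end at TCP+ 0.0476 5.0
t11 0 end at TCP+ 0.0457 5.0
t11 0.008 end at TCP+ 0.0466 5.0
t11 0.016 end at TCP+ 0.0468 6.0
t11 0.024 end at TCP+ 0.047 6.0
```

Emit:
play_rows --steps '[[[0,-0.0004,0.03,0],[0,0,0.03,0],[0,0,0.025,0],[0,0,0.012,0],[0,0,0.005,0]]]'

```text
time: 33.32
ee_pos: [0.6432, 0.0138, 0.0018]
tcp_rot: [179.8, -0.0, -98.1]
wrist_force: [-0.7, 0.6, -0.8]
opening: 0.0626
grasp_force: 45.0
```

Emit:
play_rows --steps '[[[0,0,0.001,0],[0,0,0.001,0],[0,0,0,0],[0,0,0,0],[0,0,0,0]]]'

```text
time: 33.73
ee_pos: [0.6453, 0.0139, 0.0034]
tcp_rot: [-179.9, 0.0, -98.1]
wrist_force: [-0.2, 0.0, -1.2]
opening: 0.0628
grasp_force: 45.0
```

Emit:
play_rows --steps '[[[0,0,0.001,0],[0,0,0.001,0],[0,0,0,0],[0,0,0,0],[0,0,0,0]]]'

```text
time: 34.15
ee_pos: [0.6446, 0.0139, 0.0001]
tcp_rot: [-180.0, -0.0, -98.1]
wrist_force: [0.2, 0.7, -0.5]
opening: 0.0622
grasp_force: 45.1
```

Emit:
play_rows --steps '[[[0,0,0.001,0],[0,0,0,0],[0,0,0,0],[0,0,0,0],[0,0,0,0]]]'

```text
time: 34.57
ee_pos: [0.6446, 0.0139, 0.0001]
tcp_rot: [-180.0, 0.0, -98.1]
wrist_force: [-3.4, 0.2, 6.6]
opening: 0.0629
grasp_force: 45.8
```

Emit:
play_rows --steps '[[[0,0,0,0],[0,0,0,0],[0,0,0,0],[0,0,0,0],[0,0,0,0]]]' --gripper 0.08

```text
time: 34.98
ee_pos: [0.6446, 0.0139, -0.001]
tcp_rot: [180.0, -0.0, -98.1]
wrist_force: [0.0, -0.5, -0.1]
opening: 0.0803
grasp_force: 0.0
```

Emit:
play_rows --steps '[[[0,0,-0.02,0],[0,0,-0.04,0],[0,0,-0.04,0],[0,0,-0.04,0],[0,0,0,0]]]'

```text
time: 35.4
ee_pos: [0.6473, 0.014, 0.1485]
tcp_rot: [-179.3, 0.1, -98.1]
wrist_force: [1.7, 0.5, 1.0]
opening: 0.0797
grasp_force: 0.0
```

Emit:
play_rows --steps '[[[-0.04,0,0,0],[-0.04,0.01,0,0],[-0.035,0.0225,0,0],[-0.03,0.0258,0,0],[-0.03,0.0258,0,0]]]'

```text
time: 35.82
ee_pos: [0.5851, 0.2005, 0.1386]
tcp_rot: [180.0, -0.0, -98.1]
wrist_force: [0.7, 0.7, 0.1]
opening: 0.0801
grasp_force: 0.0
```

Emit:
play_rows --steps '[[[-0.03,0.0258,0,0],[-0.03,0.0258,0,0],[-0.03,0.0258,0,0],[-0.03,0.0258,0,0],[0,0,0,0]]]'

```text
time: 36.23
ee_pos: [0.4972, 0.3373, 0.1391]
tcp_rot: [179.9, 0.1, -97.8]
wrist_force: [0.1, -1.1, 0.3]
opening: 0.08
grasp_force: 0.0
```

Run:
```python
from m2 import *
c=shotk("top",save="t14"); print(fl(c))
for x in tile(c,.013,(900,500,1064,800),(115,125,140)): print("tile",x)
for x in tile(c,.026,(1380,600,1560,820)): print("stack",x)
to(.479,-.022,.061,-98.1); print(bot.get_obs()["opening"])
```

```text
[(1584, array([1157.,  658.]), array([ 0.6274, -0.1   ])), (1829, array([1042.,  894.]), array([ 0.4789, -0.0224]))]
tile (115, array([0.6431, 0.0132]), array([0.0663, 0.0987]), 81.9)
tile (125, array([0.643 , 0.0134]), array([0.0652, 0.0973]), 81.6)
tile (140, array([0.6431, 0.0133]), array([0.0627, 0.0949]), 82.0)
stack (148, array([ 0.5948, -0.3155]), array([0.0634, 0.0959]), 175.4)
stack (153, array([ 0.595 , -0.3155]), array([0.062 , 0.0943]), 175.4)
stack (158, array([ 0.5949, -0.3151]), array([0.0603, 0.0927]), 175.7)
at [0.4987 0.3352 0.1391] -97.8 turn 0.005 shift [ 0.3564 -0.0308  0.0781]
0.08004715893816629
```

Emit:
play_rows --steps '[[[0.0396,-0.0034,0,0.004],[0.0396,-0.0034,0,0],[0.0396,-0.0034,0,0],[0.0396,-0.0034,0,0],[0.0396,-0.0034,0,0]]]' --gripper 0.07

```text
time: 36.7
ee_pos: [0.4888, 0.1316, 0.139]
tcp_rot: [-180.0, -0.0, -98.3]
wrist_force: [1.1, -0.3, -0.2]
opening: 0.07
grasp_force: 0.0
```

Emit:
play_rows --steps '[[[0.0396,-0.0034,0,0],[0.0396,-0.0034,0,0],[0.0396,-0.0034,0,0],[0.0396,-0.0034,0,0],[0,0,0,0]]]'

```text
time: 37.12
ee_pos: [0.4789, -0.031, 0.1393]
tcp_rot: [-180.0, -0.1, -98.7]
wrist_force: [-0.2, 0.7, 0.4]
opening: 0.0699
grasp_force: 0.0
```

Emit:
play_rows --steps '[[[0,0,0,0],[0,0,0,0],[0,0,0,0],[0,0,0,0],[0,0,0,0]]]'

```text
time: 37.53
ee_pos: [0.4796, -0.0237, 0.139]
tcp_rot: [180.0, 0.0, -98.2]
wrist_force: [-0.8, 1.1, -0.4]
opening: 0.0699
grasp_force: 0.0
```

Run:
```python
from m2 import *
to(.479,-.0224,.0625,-98.1); s=shotk("scene")
for x,ce in blobs(s,(3,140,60),(16,255,255),300,(800,400,1400,1000))[1]: print(x.tolist(),ce.round(0))
```

```text
at [ 0.4796 -0.0237  0.139 ] -98.2 turn -0.002 shift [-0.0012  0.0008  0.0765]
[1020, 643, 54, 126, 4182] [1047.  711.]
[1111, 760, 62, 114, 4431] [1141.  820.]
[883, 977, 43, 23, 720] [905. 988.]
```

Emit:
play_rows --steps '[[[-0.0012,0.0003,0.02,0],[0,0,0.03,0],[0,0,0.018,0],[0,0,0.009,0],[0,0,0,0]]]'

```text
time: 38.0
ee_pos: [0.4782, -0.023, 0.0602]
tcp_rot: [179.8, -0.0, -98.3]
wrist_force: [-0.5, -0.4, 0.5]
opening: 0.0698
grasp_force: 0.0
```

Emit:
play_rows --steps '[[[0,0,0,0],[0,0,0,0],[0,0,0,0],[0,0,0,0],[0,0,0,0]]]' --gripper 0.02 --squeeze 40

```text
time: 38.42
ee_pos: [0.4801, -0.0235, 0.0637]
tcp_rot: [-179.9, 0.0, -98.3]
wrist_force: [-1.3, 0.3, 6.1]
opening: 0.031
grasp_force: 39.6
```

Emit:
play_rows --steps '[[[0,0,0,0],[0,0,0,0],[0,0,0,0],[0,0,0,0],[0,0,0,0]]]'

```text
time: 38.83
ee_pos: [0.4801, -0.0235, 0.0637]
tcp_rot: [-179.9, 0.0, -98.3]
wrist_force: [-1.8, 0.5, 6.3]
opening: 0.0304
grasp_force: 39.6
```

Emit:
play_rows --steps '[[[0,0,-0.015,0],[0,0,-0.015,0],[-0.0059,-0.0157,0,0],[-0.0118,-0.0314,0,0],[-0.0118,-0.0314,0,0]]]'

```text
time: 39.25
ee_pos: [0.5627, -0.0057, 0.0935]
tcp_rot: [-179.9, 0.0, -98.4]
wrist_force: [0.1, 0.8, -1.0]
opening: 0.0307
grasp_force: 40.3
```

Emit:
play_rows --steps '[[[-0.0118,-0.0314,0,0],[-0.0118,-0.0314,0,0],[-0.0059,-0.0158,0,0],[0,0,0,0],[0,0,0,0]]]'

```text
time: 39.67
ee_pos: [0.6438, 0.0123, 0.0916]
tcp_rot: [179.9, -0.0, -98.3]
wrist_force: [-0.6, -0.5, -1.4]
opening: 0.0309
grasp_force: 40.5
```

Emit:
play_rows --steps '[[[0,0,0,0],[0,0,0,0],[0,0,0,0],[0,0,0,0],[0,0,0,0]]]'

```text
time: 40.08
ee_pos: [0.6431, 0.0119, 0.0926]
tcp_rot: [-180.0, 0.0, -98.3]
wrist_force: [0.9, -0.3, -1.8]
opening: 0.0308
grasp_force: 40.5
```

Run:
```python
from m2 import *
to(.644,.0125,.0775,-98.2); s=shotk("scene",save="s15"); o=bot.get_obs(); p=o["ee_pos"]; print(o["opening"],o["grasp_force"])
for x,ce in blobs(s,(3,140,60),(16,255,255),300,(700,400,1400,1000))[1]: print(x.tolist(),ce.round(0))
print(np.round(proj(s,(p[0],p[1]+.001,p[2]-.0637))),np.round(proj(s,(p[0],p[1]+.001,p[2]-.0637+.088))))
```

```text
at [0.6431 0.0119 0.0926] -98.3 turn -0.002 shift [-0.0007 -0.0008  0.0151]
0.03079042364790405 40.53741451352835
[1020, 643, 54, 126, 4189] [1047.  711.]
[700, 661, 28, 33, 490] [711. 674.]
[919, 684, 59, 113, 3290] [943. 751.]
[883, 977, 43, 23, 719] [905. 988.]
[948. 792.] [944. 692.]
```

Emit:
play_rows --steps '[[[-0.0005,-0.0008,0.006,0],[0,0,0.005,0],[0,0,0.003,0],[0,0,0.001,0],[0,0,0,0]]]'

```text
time: 40.55
ee_pos: [0.644, 0.0125, 0.0769]
tcp_rot: [180.0, -0.0, -98.3]
wrist_force: [-1.4, -0.3, 0.5]
opening: 0.0305
grasp_force: 40.8
```

Emit:
play_rows --steps '[[[0,0,0.0007,0],[0,0,0.0007,0],[0,0,0,0],[0,0,0,0],[0,0,0,0]]]'

```text
time: 40.97
ee_pos: [0.6441, 0.0125, 0.0768]
tcp_rot: [-180.0, 0.0, -98.3]
wrist_force: [-5.0, 0.6, 9.1]
opening: 0.0308
grasp_force: 41.5
```

Emit:
play_rows --steps '[[[0,0,0,0],[0,0,0,0],[0,0,0,0],[0,0,-0.005,0],[0,0,-0.03,0]]]' --gripper 0.06

```text
time: 41.38
ee_pos: [0.6419, 0.0124, 0.1057]
tcp_rot: [179.5, -0.1, -98.3]
wrist_force: [0.1, 0.4, -0.2]
opening: 0.0599
grasp_force: 0.0
```

Emit:
play_rows --steps '[[[0,0,-0.04,0],[-0.0265,0.0258,0,0],[-0.0265,0.0258,0,0],[-0.0265,0.0258,0,0],[-0.0265,0.0258,0,0]]]'

```text
time: 41.8
ee_pos: [0.5566, 0.1332, 0.1511]
tcp_rot: [-180.0, 0.0, -98.4]
wrist_force: [0.5, 1.1, 0.1]
opening: 0.0599
grasp_force: 0.0
```

Emit:
play_rows --steps '[[[-0.0265,0.0258,0,0],[-0.0265,0.0258,0,0],[-0.0265,0.0258,0,0],[-0.0265,0.0258,0,0],[0,0,0,0.117]]]' --gripper 0.05

```text
time: 42.22
ee_pos: [0.4677, 0.2562, 0.1513]
tcp_rot: [180.0, 0.1, -104.7]
wrist_force: [0.8, -0.9, 1.4]
opening: 0.0497
grasp_force: 0.0
```

Emit:
play_rows --steps '[[[0,0,0,0.117],[0,0,0,0.117],[0,0,0,0],[0,0,0,0],[0,0,0,0]]]'

```text
time: 42.63
ee_pos: [0.4708, 0.252, 0.1508]
tcp_rot: [-180.0, 0.0, -118.2]
wrist_force: [0.3, -0.4, 0.5]
opening: 0.0502
grasp_force: 0.0
```

Emit:
play_rows --steps '[[[0,0,0,0],[0,0,0,0],[0,0,0,0],[0,0,0,0],[0,0,0,0]]]'

```text
time: 43.05
ee_pos: [0.4708, 0.2521, 0.1507]
tcp_rot: [180.0, -0.0, -118.4]
wrist_force: [-0.3, -0.2, -0.1]
opening: 0.0501
grasp_force: 0.0
```

Run:
```python
from m2 import *
c=shotk("top",save="t16"); to(.4712,.2525,.031,-118)
f=fl(c); print(f,[ray(c,*x[1],.101)[:2].round(4) for x in f]); print(stoppers(c))
s=shotk("scene",save="s16")
for x,ce in blobs(s,(3,140,60),(16,255,255),300,(700,400,1400,1000))[1]: print(x.tolist(),ce.round(0))
print(np.round(proj(s,(.644,.0132,.013))),np.round(proj(s,(.644,.0132,.101))))
```

```text
at [0.4707 0.2521 0.1507] -118.4 turn -0.007 shift [-0.0006 -0.0002  0.1197]
[(1496, array([981., 642.]), array([0.6407, 0.0128])), (1574, array([1157.,  658.]), array([ 0.6275, -0.0999]))] [array([0.6392, 0.0125]), array([ 0.6262, -0.099 ])]
[(1422, array([0.471 , 0.2525])), (1477, array([0.3965, 0.2931]))]
[1020, 643, 54, 125, 4137] [1047.  711.]
[700, 661, 27, 24, 406] [712. 672.]
[935, 704, 39, 72, 965] [956. 741.]
[936, 793, 40, 21, 569] [955. 804.]
[883, 977, 44, 23, 783] [905. 989.]
[947. 810.] [944. 710.]
```

Emit:
play_rows --steps '[[[-0.0003,0,0.03,0],[0,0,0.035,0],[0,0,0.03,0],[0,0,0.017,0],[0,0,0.0078,0]]]'

```text
time: 43.57
ee_pos: [0.4694, 0.2516, 0.0278]
tcp_rot: [179.9, -0.2, -118.4]
wrist_force: [-0.3, 0.3, 0.4]
opening: 0.0498
grasp_force: 0.0
```

Emit:
play_rows --steps '[[[0,0,0,0],[0,0,0,0],[0,0,0,0],[0,0,0,0],[0,0,0,0]]]' --gripper 0.018 --squeeze 40

```text
time: 43.98
ee_pos: [0.4715, 0.2528, 0.0321]
tcp_rot: [-179.9, 0.1, -118.4]
wrist_force: [0.3, 0.5, -0.4]
opening: 0.0258
grasp_force: 39.3
```

Emit:
play_rows --steps '[[[0,0,0,0],[0,0,0,0],[0,0,0,0],[0,0,0,0],[0,0,0,0]]]'

```text
time: 44.4
ee_pos: [0.4713, 0.2527, 0.0317]
tcp_rot: [-180.0, 0.1, -118.4]
wrist_force: [-0.6, -0.2, 4.8]
opening: 0.0261
grasp_force: 39.9
```

Emit:
play_rows --steps '[[[0,0,-0.02,0],[0,0,-0.035,0],[0,0,-0.035,0],[0,0,-0.025,0],[0.0161,-0.0331,0,0]]]'

```text
time: 44.82
ee_pos: [0.4924, 0.2263, 0.1519]
tcp_rot: [-179.8, 0.4, -118.2]
wrist_force: [1.9, 0.8, 0.9]
opening: 0.0257
grasp_force: 39.5
```

Emit:
play_rows --steps '[[[0.0161,-0.0331,0,0],[0.0161,-0.0331,0,0],[0.0161,-0.0331,0,0],[0.0161,-0.0331,0,0],[0.0161,-0.0331,0,0]]]'

```text
time: 45.23
ee_pos: [0.6002, 0.0712, 0.1457]
tcp_rot: [180.0, -0.0, -118.4]
wrist_force: [1.6, 0.4, 0.1]
opening: 0.0262
grasp_force: 39.5
```

Emit:
play_rows --steps '[[[0.0161,-0.0331,0,0],[0.0161,-0.0331,0,0],[0,0,0,0],[0,0,0,0],[0,0,0,0]]]'

```text
time: 45.65
ee_pos: [0.642, 0.0131, 0.1454]
tcp_rot: [179.9, -0.0, -118.5]
wrist_force: [-0.3, 0.5, -0.1]
opening: 0.0263
grasp_force: 39.6
```

Emit:
play_rows --steps '[[[0,0,0,0],[0,0,0,0],[0,0,0,0],[0,0,0,0],[0,0,0,0]]]'

```text
time: 46.07
ee_pos: [0.6422, 0.0136, 0.1462]
tcp_rot: [-180.0, 0.0, -118.4]
wrist_force: [-1.2, 0.7, -0.9]
opening: 0.026
grasp_force: 39.6
```

Run:
```python
from m2 import *
to(.6432,.013,.1067,-118.3); s=shotk("scene",save="s17"); o=bot.get_obs(); p=o["ee_pos"]; print(o["opening"])
for x,ce in blobs(s,(3,140,60),(16,255,255),200,(800,400,1400,1000))[1]: print(x.tolist(),ce.round(0))
print("neck",np.round(proj(s,(.6432,.013,.087))),"stopper",np.round(proj(s,(p[0],p[1],p[2]-.016))))
```

```text
at [0.6422 0.0136 0.1462] -118.4 turn -0.002 shift [ 0.     -0.0011  0.0395]
0.026191228250345557
[926, 638, 27, 53, 608] [939. 669.]
[1020, 643, 54, 126, 4156] [1047.  711.]
[918, 705, 58, 109, 3582] [945. 763.]
neck [945. 726.] stopper [944. 676.]
```

Emit:
play_rows --steps '[[[0,-0.0006,0.012,0],[0,0,0.01,0],[0,0,0.006,0],[0,0,0.003,0],[0,0,0,0]]]'

```text
time: 46.53
ee_pos: [0.6422, 0.0127, 0.1133]
tcp_rot: [179.9, -0.1, -118.4]
wrist_force: [-0.5, -1.0, 0.1]
opening: 0.0263
grasp_force: 39.6
```

Emit:
play_rows --steps '[[[0,0,0.002,0],[0,0,0.002,0],[0,0,0.002,0],[0,0,0.001,0],[0,0,0,0]]]'

```text
time: 46.95
ee_pos: [0.6429, 0.0127, 0.1077]
tcp_rot: [180.0, -0.0, -118.4]
wrist_force: [0.2, 0.4, -1.4]
opening: 0.026
grasp_force: 39.6
```

Emit:
play_rows --steps '[[[0,0,0.001,0],[0,0,0.0005,0],[0,0,0.0005,0],[0,0,0,0],[0,0,0,0]]]'

```text
time: 47.37
ee_pos: [0.6431, 0.0128, 0.1068]
tcp_rot: [-179.9, 0.0, -118.4]
wrist_force: [-1.4, 0.3, 5.3]
opening: 0.0261
grasp_force: 40.0
```

Emit:
play_rows --steps '[[[0,0,0,0],[0,0,0,0],[0,0,0,0],[0,0,-0.01,0],[0,0,-0.03,0]]]' --gripper 0.05

```text
time: 47.78
ee_pos: [0.641, 0.0127, 0.1421]
tcp_rot: [179.6, -0.2, -118.4]
wrist_force: [0.1, -0.4, -0.4]
opening: 0.0497
grasp_force: 0.0
```

Emit:
play_rows --steps '[[[0,0,-0.03,0],[-0.0138,0.039,0,0],[-0.0138,0.039,0,0],[-0.0138,0.039,0,0],[-0.0138,0.039,0,0]]]'

```text
time: 48.2
ee_pos: [0.5309, 0.1364, 0.1766]
tcp_rot: [-180.0, 0.0, -118.5]
wrist_force: [0.5, 0.1, 1.1]
opening: 0.05
grasp_force: 0.0
```

Emit:
play_rows --steps '[[[-0.0138,0.039,0,0],[-0.0138,0.039,0,0],[-0.0138,0.039,0,0],[-0.0138,0.039,0,0],[0,0,0,0]]]'

```text
time: 48.62
ee_pos: [0.4172, 0.2625, 0.1771]
tcp_rot: [179.9, 0.1, -118.1]
wrist_force: [-0.3, -0.9, -0.2]
opening: 0.05
grasp_force: 0.0
```

Run:
```python
from m2 import *
c=shotk("top",save="t18"); s=shotk("scene",save="s18"); print(fl(c))
for x,ce in blobs(s,(3,140,60),(16,255,255),200,(800,400,1400,1000))[1]: print(x.tolist(),ce.round(0))
a=cv2.resize(c["img"][560:840,1370:1570],(400,560),interpolation=cv2.INTER_CUBIC); b=cv2.resize(s["img"][520:870,840:1090],(400,560),interpolation=cv2.INTER_CUBIC)
cv2.imwrite("pics/fin.png",np.hstack([a,b]))
```

```text
[(1588, array([980., 639.]), array([0.6431, 0.0135])), (1598, array([1157.,  658.]), array([ 0.6274, -0.1   ]))]
[1019, 643, 55, 125, 4239] [1048.  711.]
```

View pics/fin.png

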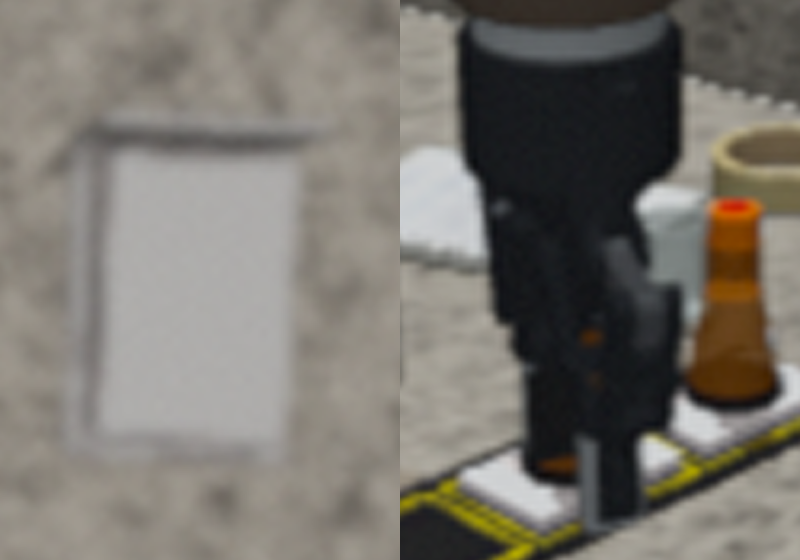

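Emit:
play_rows --steps '[[[0.038,-0.0129,0,0],[0.038,-0.0129,0,0],[0.038,-0.0129,0,0],[0.038,-0.0129,0,0],[0.038,-0.0129,0,0]]]'

```text
time: 49.13
ee_pos: [0.3871, 0.058, 0.1763]
tcp_rot: [-180.0, 0.0, -118.5]
wrist_force: [1.1, -0.0, -0.0]
opening: 0.0502
grasp_force: 0.0
```

Emit:
play_rows --steps '[[[0.038,-0.0129,0,0],[0.038,-0.0129,0,0],[0.038,-0.0129,0,0],[0.038,-0.0129,0,0],[0.038,-0.0129,0,0]]]'

```text
time: 49.55
ee_pos: [0.3526, -0.1402, 0.1766]
tcp_rot: [-179.9, -0.0, -118.6]
wrist_force: [0.8, -0.3, -0.3]
opening: 0.0499
grasp_force: 0.0
```

Emit:
play_rows --steps '[[[0.038,-0.0129,0,0],[0.038,-0.0129,0,0],[0.038,-0.0129,0,0],[0,0,0,0],[0,0,0,0]]]'

```text
time: 49.97
ee_pos: [0.332, -0.2586, 0.1759]
tcp_rot: [180.0, -0.0, -118.8]
wrist_force: [0.1, 0.9, -0.2]
opening: 0.0502
grasp_force: 0.0
```

Run:
```python
from m2 import *
print(bot.get_obs()["ee_pos"].round(3)); c=shotk("top",save="t19"); s=shotk("scene",save="s19"); print(fl(c)); print(stoppers(c))
for x,ce in blobs(s,(0,140,60),(16,255,255),200,(800,400,1400,1000))[1]: print(x.tolist(),ce.round(0))
for p in ((.627,-.099),(.643,.013)): print([np.round(proj(s,(*p,z))).tolist() for z in (.013,.101,.119)])
for r in ((900,500,1064,800),(1060,500,1260,800)): 
    g=(c["img"].min(2)>125).astype(np.uint8)*255; print("tile",rect(g,c,.013,r))
```

```text
[ 0.332 -0.259  0.176]
[(1569, array([980., 639.]), array([0.6431, 0.0135])), (1579, array([1157.,  658.]), array([ 0.6275, -0.1   ]))]
[(1321, array([0.4534, 0.3093])), (1426, array([0.3967, 0.2921]))]
[1020, 643, 54, 126, 4218] [1047.  711.]
[918, 687, 58, 127, 4235] [944. 754.]
[[1049.0, 766.0], [1049.0, 670.0], [1048.0, 650.0]]
[[948.0, 810.0], [945.0, 710.0], [944.0, 689.0]]
tile (array([0.6429502, 0.0134219]), [np.float64(0.06469497345495791), np.float64(0.0972451693434483)], np.float64(81.7387257099379))
tile (array([ 0.71416941, -0.09708275]), [np.float64(0.06560663315579746), np.float64(0.1120950692287787)], np.float64(88.5725058111045))
```

Run:
```python
from m2 import *
s=shotk("scene"); h=cv2.cvtColor(s["img"],cv2.COLOR_BGR2HSV)
m=cv2.inRange(h,np.array((0,120,50)),np.array((18,255,255)))|cv2.inRange(h,np.array((165,110,50)),np.array((180,255,255)))
for u0 in (1047,945):
    col=m[620:840,u0-3:u0+3].max(1); i=np.flatnonzero(col)+620; print(i.min(),i.max())
    for v in range(i.min(),i.max(),8):
        j=np.flatnonzero(m[v,u0-45:u0+45]); print(v,(j.min()+u0-45,j.max()+u0-45) if len(j) else None,h[v,u0].tolist(),end=" | ")
    print()
```

```text
642 769
642 (np.int64(1042), np.int64(1050)) [15, 124, 125] | 650 (np.int64(1034), np.int64(1067)) [6, 255, 203] | 658 (np.int64(1034), np.int64(1063)) [14, 255, 158] | 666 (np.int64(1033), np.int64(1063)) [15, 255, 131] | 674 (np.int64(1032), np.int64(1063)) [15, 253, 126] | 682 (np.int64(1033), np.int64(1062)) [16, 247, 93] | 690 (np.int64(1033), np.int64(1062)) [16, 241, 90] | 698 (np.int64(1031), np.int64(1064)) [17, 245, 129] | 706 (np.int64(1031), np.int64(1064)) [16, 232, 135] | 714 (np.int64(1032), np.int64(1065)) [16, 185, 105] | 722 (np.int64(1028), np.int64(1067)) [15, 188, 106] | 730 (np.int64(1025), np.int64(1066)) [15, 185, 105] | 738 (np.int64(1025), np.int64(1068)) [16, 208, 92] | 746 (np.int64(1024), np.int64(1070)) [16, 237, 86] | 754 (np.int64(1020), np.int64(1073)) [16, 231, 86] | 762 (np.int64(1024), np.int64(1070)) [16, 229, 87] | 
686 814
686 (np.int64(940), np.int64(953)) [3, 127, 200] | 694 (np.int64(927), np.int64(959)) [14, 255, 197] | 702 (np.int64(928), np.int64(960)) [15, 255, 131] | 710 (np.int64(927), np.int64(961)) [15, 255, 130] | 718 (np.int64(928), np.int64(961)) [16, 249, 121] | 726 (np.int64(929), np.int64(961)) [16, 238, 90] | 734 (np.int64(929), np.int64(962)) [16, 244, 94] | 742 (np.int64(928), np.int64(964)) [17, 249, 132] | 750 (np.int64(927), np.int64(964)) [16, 212, 137] | 758 (np.int64(926), np.int64(966)) [15, 194, 100] | 766 (np.int64(925), np.int64(968)) [16, 193, 102] | 774 (np.int64(924), np.int64(974)) [15, 189, 104] | 782 (np.int64(921), np.int64(973)) [15, 208, 93] | 790 (np.int64(920), np.int64(950)) [15, 231, 85] | 798 (np.int64(918), np.int64(975)) [16, 237, 84] | 806 (np.int64(920), np.int64(973)) [16, 240, 87] |
```

```bash
python3 -c "
from workcell import bot
print(bot.job_done())"
```

```text
the job is handed in; nothing more can be done
None
```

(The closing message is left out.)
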